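Put the hallway shelf things back on their cork pads

TASK

Put each of the four loose things on the shelf (round wooden box, red shoe horn, oval carabiner, porcelain cat) onto the cork pad whose dark outline has its shape, centred on the outline, lying along it (either way round) and right way up. Do the cat last, once the other three lie released on their pads, and never tip it over. Do not shift the glass candle jar or the plant pot.

Things in the scene. Friction and masses are not known exactly. Their poses are not given: they have to be found in the camera images.
- round_box: Loose round wooden box with a sliding lid (it stays shut): upright cylinder, 54 mm diameter, 38 mm high, 80 g. Origin: centre of its underside; z up. It starts on the shelf top (z = 0), as all four things do. All four things and four pads are shuffled among the same eight places, about 150 mm or more apart centre to centre.
- cat: Loose white porcelain sitting cat, 130 g, 79 mm high. Oblong plinth 56 mm (x) by 36 mm (y), 8 mm high; above it the trunk, an upright cylinder of 30 mm diameter on the origin's axis from 8 to 40 mm height (grip it there), then the narrower head, leaning to -x. Origin: centre of the plinth's underside; x along its long side (face looks to -x), z up.
- shoe_horn: Loose red plastic shoe horn, 40 g, lying flat: 130 mm long (x), shank 22 mm wide and 10 mm high with parallel sides from x = -55 to +25 mm, blade 34 mm wide and about 10 mm high at its side edges towards +x. Origin: middle of its length, on the underside; x along its length, z up.
- carabiner: Loose oval steel carabiner, 80 g, lying flat: a closed loop of 9 mm round bar, 87 mm long (x), 46 mm wide over its two straight parallel sides (y; straight from x = -20 to +20 mm), open in the middle (28 mm). Origin: centre of the loop, on the underside; x along its length, z up.
- pad_round: Fixed round cork pad, 84 mm diameter, 4 mm thick, with a dark disc of 54 mm diameter at its centre: the place of the round box. Origin: centre of its underside on the shelf top; its upper face is 4 mm higher.
- pad_cat: Fixed oblong cork pad with square corners, 82 by 62 mm, 4 mm thick, with a dark filled rectangle 56 by 36 mm: the place of the cat's plinth. Origin: centre of its underside; x along the long side of pad and rectangle.
- pad_horn: Fixed long narrow cork pad with round ends, 146 by 48 mm, 4 mm thick, with a dark filled strip with round ends, 130 by 30 mm: the place of the shoe horn. Origin: centre of its underside; x along its length.
- pad_carabiner: Fixed cork pad with round ends, 108 by 68 mm, 4 mm thick, with a dark oval loop outline, 87 by 46 mm outside and 9 mm broad: the place of the carabiner. Origin: centre of its underside; x along its length.
- jar: Bystander, to be left alone: loose amber glass candle jar, 60 mm diameter, 50 mm high, standing between the work places. Origin: centre of its underside. (Also near, fixed at the far edge of the shelf beyond the work, x about 0.87: a block with three copper-coloured hooks and two keys, 116 mm high, 160 mm wide.)
- pot: Bystander, to be left alone: loose terracotta pot with a small green plant, 72 mm diameter, about 91 mm high with its leaves, standing between the work places. Origin: centre of its underside.
There are look-alikes about, which are no part of the job. What is shaped like the cat but blue or green is not meant.

How it is judged (in metres and radians):
On the way, in this order (a step that is already met when the one before it is completed fails the run):
1. the round box, the shoe horn and the carabiner lie released on their pads, before the cat is on its own (horizontal distance between round_box and pad_round below 0.013 m and z of round_box in the frame of pad_round between 0.002 and 0.008 m and angle between each of round_box, shoe_horn, carabiner's own z axis and vertical below 0.15 rad and contact force between each of round_box, shoe_horn, carabiner and the fingers below 0.1 N and horizontal distance between shoe_horn and pad_horn below 0.013 m and z of shoe_horn in the frame of pad_horn between 0.002 and 0.008 m and angle between the x axis of shoe_horn and the x axis of pad_horn, either way round below 0.26 rad and horizontal distance between carabiner and pad_carabiner below 0.013 m and z of carabiner in the frame of pad_carabiner between 0.002 and 0.008 m and angle between the x axis of carabiner and the x axis of pad_carabiner, either way round below 0.26 rad), for 0.2 s.
2. the cat stands released on its pad (horizontal distance between cat and pad_cat below 0.013 m and z of cat in the frame of pad_cat between 0.002 and 0.008 m and angle between cat's own z axis and vertical below 0.15 rad and contact force between cat and the fingers below 0.1 N and angle between the x axis of cat and the x axis of pad_cat, either way round below 0.26 rad), for 0.2 s.
At the end, for the whole second after the job is handed in: Each thing rests released and still on its own pad: centre within 13 mm of the pad's, underside on its face, tilt below 0.15 rad; cat, shoe horn and carabiner with their long side within 15 degrees of the pad's, either way round (the turn of the round box does not matter) (all of step 1 and all of step 2 and linear speed of each of round_box, cat, shoe_horn, carabiner below 0.02 m/s and angular speed of each of round_box, cat, shoe_horn, carabiner below 0.2 rad/s); the robot touches nothing.
It fails at once if the porcelain cat is tipped (angle between cat's own z axis and vertical above 0.7 rad).
It fails at once if the candle jar is shifted by more than 30 mm (distance of jar from where it was at the start of the episode above 0.03 m).
It fails at once if the plant pot is shifted by more than 30 mm (distance of pot from where it was at the start of the episode above 0.03 m).
It also fails if it takes over 122 s, if anything falls off the work surface, if the arm or the gripper's body presses on something with over 40 N, if the wrist force passes 120 N, or if a joint passes its speed limit or range.

ROBOT

A 6-joint arm with a two-finger parallel gripper is mounted at the origin on the work surface. World frame = base frame: x ahead of the robot, y to its left, z up, the work surface at z = 0. Lengths are in mm, angles in rad, forces in N, time in s.
With the tool pointing down it reaches from about 350 to 975 mm from the base axis. Payload 7.1 kg.
Tool frame: the origin (TCP) lies on the centre line of the jaws, within the pads' length; the fingertips stand 17 mm ahead of it and the grasp point (between the pads) lies 2 mm behind it; z points along the fingers, y is the direction in which the jaws open and shut (so a half turn about z gives the same grasp; the last joint's range is limited). The gripper opens to 88 mm and grips with 3 to 60 N. Pads are 20 mm wide; open, the fingers measure 115 mm over their backs; the gripper's body (75 mm by 178 mm) begins 61 mm behind the grasp point.
Start: joints at [1.201, 0.423, 1.63, -0, 1.089, -0.019], TCP at [214.749, 586.931, 239.675] pointing down, gripper open.
Joint ranges: [-3, 3], [-0.9, 2.11], [0.09, 2.58], [-1.31, 4.45], [0.11, 2.69], [-2.54, 2.54]. Speed limits (rad/s): [2.39, 2.39, 3.01, 3.14, 3.14, 3.14].

INTERFACE

Orientations are given as a rotation vector (axis times angle).
In Python, from workcell import ctrl, imaging, workorder gives the robot as it stands. The module is installed in compiled form; this text tells all that it offers.
- The arm moves only by the shell command python3 -m crank 'ROWS' [OPENING]. ROWS is JSON, a list of rows, each an object with "travel": the shift along the tool's x, y, z as a fraction of full scale, a list of three; "turn": the turn about the tool's z as a fraction of full scale. In form: [{"travel": [dx, dy, dz], "turn": turn}, ...]. A call has 1 to 20 rows; each row shifts and turns the pose as measured when the row begins, along the tool's axes as they then stand; what a row does not reach is not made up. Full scale, the value 1, is 5 cm for a shift and 0.1 rad for a turn. A row lasts 1/10 s, in which the tool goes at most 50 mm and 8.59 degrees, less where a joint would pass 70% of its speed; a pose out of reach is approached as far as the arm can. A call with a number of a shift or a turn outside -1 to 1 is refused whole. A call with a gripper value outside its range is refused whole. OPENING is the gripper command: -1 is shut, 1 is fully open, values between are in proportion, set as the call begins (- or left out, the last holds). The fingers move at their own pace and stop on an object; the grip force is fixed at half the most. Time passes only in rows, so rows that do not move let the fingers close. It gives the time, the measured TCP pose, the force and the opening at its end, in the units of the state.
- ctrl.get_obs(): the state, without advancing time (a new reading comes with each control period).
- imaging.get_image(name): name is "scene" or "side" or "wrist"; returns the picture (384x512x3 uint8, blue, green, red); there is no depth.
- imaging.camera_info(name): a dict with "camera_matrix" (3x3 intrinsics, pixels), "rvec" (rotation vector, rad) and "tvec" (3), from world to camera coordinates, as OpenCV has them. Camera axes: x right, y down, z forward; pixel columns grow to the right and rows downward; lengths in mm; the calibration is good to about 2 mm. A picture is of the moment at which its call begins: read the wrist's pose just before it. camera_info takes no time and is no camera call; for the wrist camera it gives the pose at the moment of the call.
- workorder.close_job(): hands the job in, once; it reports no verdict.
The state is a dict: "t": time; "qpos": joint angles; "qvel": joint speeds; "joint_torque": joint torques, N m; "ee_pos": TCP position; "orientation": TCP orientation; "ft_force": force on the tool from outside, world axes, zero at the start; "moment": the same for the moment, N m; "width": finger opening in mm.
Only numpy, scipy, OpenCV 4.12 (cv2) and the standard library are available. Lean on these libraries where they do the work, as an engineer would, in place of code of your own. Each camera call takes 0.05 s, during which the arm holds its last target.

## Working session

There is one attempt and no reset: what is moved stays moved. The work goes in short steps, Python scripts to look and compute and a shell command to move; the robot and the scene stay as the last step left them, time stands still between calls to the robot, and variables do not carry over. Pictures are saved under pics/ and viewed, and the job is handed in when it is done.

```bash
ls; mkdir -p pics; python3 - <<'E'
from workcell import ctrl, imaging
import cv2
print(ctrl.get_obs())
for n in ("scene","side","wrist"):
    c=imaging.camera_info(n); im=imaging.get_image(n)
    print(n,c)
    cv2.imwrite(f"pics/{n}0.png",im)
E
```

```text
pics
{'t': 0.0, 'qpos': array([ 1.20100555e+00,  4.23808109e-01,  1.63067928e+00,  8.40650646e-06,
        1.08860493e+00, -1.90002192e-02]), 'qvel': array([ 6.57163362e-04,  1.51954286e-03, -2.20200780e-04, -7.50087644e-05,
       -1.22491645e-04, -1.26162578e-03]), 'joint_torque': array([-2.49377859e-03, -5.44623864e+01, -2.73667842e+01,  6.40780781e-02,
        2.25798972e-02, -7.06999208e-05]), 'ee_pos': array([214.55893352, 586.45718789, 238.9263299 ]), 'orientation': array([-5.48153709e-01, -3.09309886e+00,  2.30882327e-03]), 'ft_force': array([ 0.33746087, -0.5119193 ,  0.16903159]), 'moment': array([-0.01728662,  0.01741559, -0.02882299]), 'width': 87.7635346857472}
scene {'camera_matrix': array([[358.5448333 ,   0.        , 254.22805119],
       [  0.        , 358.5448333 , 193.2686095 ],
       [  0.        ,   0.        ,   1.        ]]), 'rvec': array([ 1.7917942 ,  1.83843898, -0.67725542]), 'tvec': array([  41.36504373, -352.72887578, 1368.54935712])}
side {'camera_matrix': array([[467.47863113,   0.        , 257.5421582 ],
       [  0.        , 467.47863113, 193.9474416 ],
       [  0.        ,   0.        ,   1.        ]]), 'rvec': array([ 2.02559742, -0.57333822,  0.32779913]), 'tvec': array([-458.64451281,  176.96596688, 1161.86791772])}
wrist {'camera_matrix': array([[287.53694426,   0.        , 255.36430104],
       [  0.        , 287.53694426, 189.36493843],
       [  0.        ,   0.        ,   1.        ]]), 'rvec': array([-2.38559034, -1.66893808, -0.22368982]), 'tvec': array([-624.13517151,  -32.95314842,  390.22759115])}
```

View pics/scene0.png

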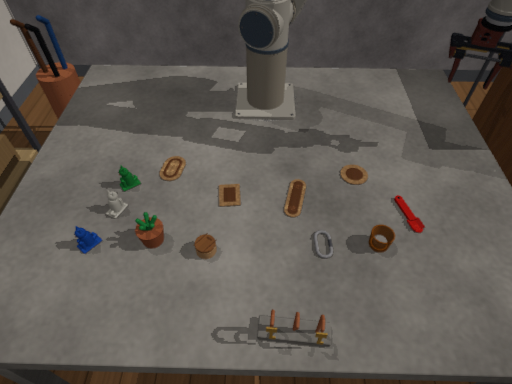

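View pics/side0.png

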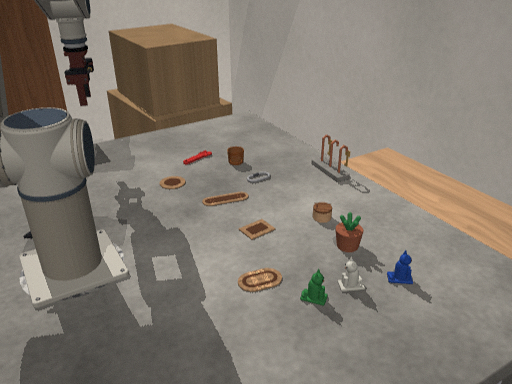

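View pics/wrist0.png

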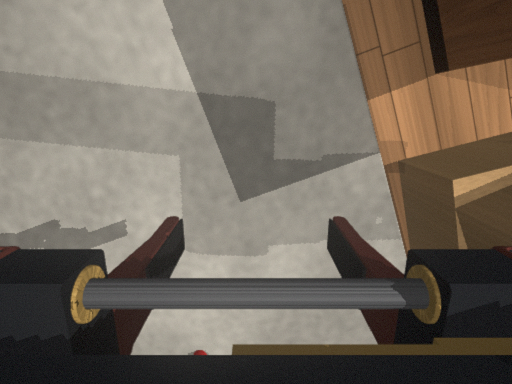

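The pictures show these candidates in the scene view:
- **Round box:** the wooden cylinder at (205,246). It could be confused with the amber jar at (381,238) or the pot at (150,232).
- **Cat:** the white one at (116,204). The green one at (128,178) and the blue one at (88,240) are look-alikes.
- **Horn:** the red piece at (408,213), with nothing similar apart from the copper hooks at (295,325).
- **Carabiner:** the grey loop at (323,244). It could be confused with the pad outline at (172,168) or the keys.

I'll check these choices in close crops.

```bash
python3 - <<'E'
import cv2
s=cv2.imread('pics/scene0.png')
cv2.imwrite('pics/crop_l.png',cv2.resize(s[140:270,60:260],None,fx=4,fy=4,interpolation=cv2.INTER_CUBIC))
cv2.imwrite('pics/crop_r.png',cv2.resize(s[140:270,260:460],None,fx=4,fy=4,interpolation=cv2.INTER_CUBIC))
E
```

```text
(no output)
```

View pics/crop_l.png

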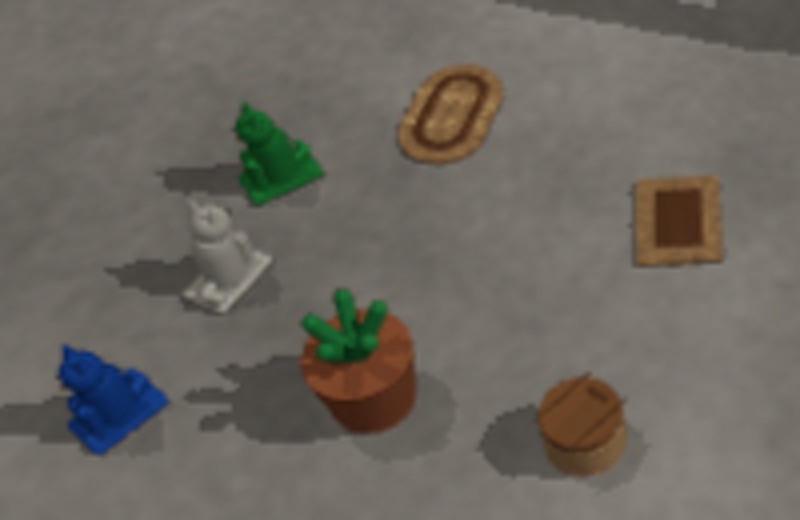

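View pics/crop_r.png

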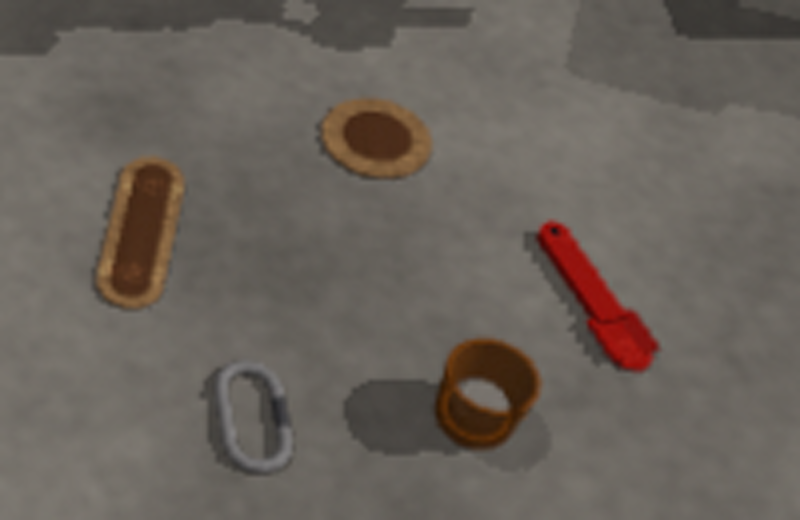

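The crops confirm the choices: wooden box at (205,246), white cat at (116,204), red horn, steel loop, and four distinct pads. Next I'll measure them with masks and rays.

```bash
cat > h.py <<'E'
import cv2, numpy as np
from workcell import ctrl, imaging
def K(n,c=None):
    c=c or imaging.camera_info(n)
    R=cv2.Rodrigues(np.array(c['rvec'],float))[0]
    return np.array(c['camera_matrix']),R,np.array(c['tvec']).ravel()
def cast(n,px,z,c=None):
    k,R,t=K(n,c); px=np.atleast_2d(np.asarray(px,float))
    u=cv2.undistortPoints(px.reshape(-1,1,2),k,None).reshape(-1,2)
    d=np.c_[u,np.ones(len(u))]@R; C=-R.T@t
    return C+d*((z-C[2])/d[:,2])[:,None]
def proj(n,P,c=None):
    k,R,t=K(n,c); return cv2.projectPoints(np.atleast_2d(np.asarray(P,float)),cv2.Rodrigues(R)[0],t,k,None)[0].reshape(-1,2)
def blob(mask,near,rad=40):
    n,l,st,ce=cv2.connectedComponentsWithStats(mask.astype(np.uint8))
    best=max((i for i in range(1,n) if np.hypot(*(ce[i]-near))<rad),key=lambda i:st[i,4])
    return (l==best).astype(np.uint8)
def shape(n,m,z,c=None):
    """world centre, length, width, long-axis angle of the mask cast on plane z (filled contour)"""
    cn=max(cv2.findContours(m,cv2.RETR_EXTERNAL,cv2.CHAIN_APPROX_NONE)[0],key=cv2.contourArea)
    w=cast(n,cn.reshape(-1,2),z,c)[:,:2].astype(np.float32)
    M=cv2.moments(w.reshape(-1,1,2)); cen=(M['m10']/M['m00'],M['m01']/M['m00'])
    a=0.5*np.arctan2(2*M['mu11'],M['mu20']-M['mu02'])
    r=cv2.minAreaRect(w)
    return np.round(cen,1),np.round(r[0],1),np.round(sorted(r[1]),1),round(float(a),3)
def tool():
    o=ctrl.get_obs(); R=cv2.Rodrigues(o['orientation'])[0]
    return o,R,np.arctan2(R[1,1],R[0,1])
E
python3 - <<'E'
from h import *
for n in('scene','side'):
    im=cv2.imread(f'pics/{n}0.png'); hsv=cv2.cvtColor(im,cv2.COLOR_BGR2HSV); H,S,V=cv2.split(hsv)
    P={'scene':dict(pad_round=(353,175),pad_cat=(229,195),pad_horn=(295,198),pad_car=(172,168),horn=(408,213),box=(205,246),cat=(116,204)),
     'side':dict(pad_round=(173,183),pad_cat=(257,229),pad_horn=(225,199),pad_car=(260,280),horn=(198,158),box=(322,212),cat=(351,275))}[n]
    for k,p in P.items():
        if k=='cat': m=(S<40)&(V>150)
        elif k=='horn': m=((H<6)|(H>174))&(S>150)
        else: m=(S>80)&(H>5)&(H<25)
        try:
            b=blob(m,p,25); print(n,k,b.sum(),shape(n,b,4 if 'pad' in k else 8 if k=='horn' else 0))
        except Exception as e: print(n,k,e)
E
```

```text
scene pad_round 436 (array([381.2, 277. ]), array([382.3, 277. ]), array([81.1, 83.9]), -1.251)
scene pad_cat 454 (array([ 473.3, -103.5]), array([ 473.3, -102.9]), array([60.9, 83.1]), 0.063)
scene pad_horn 605 (array([478.6,  90.6]), array([478. ,  90.8]), array([ 49.3, 146.2]), -0.218)
scene pad_car 479 (array([ 368.1, -290.3]), array([ 367.7, -290.5]), array([ 69.2, 108.7]), -0.159)
scene horn 375 (array([537.1, 406.5]), array([531.9, 406.5]), array([ 36.3, 133.7]), 0.285)
scene box 440 (array([ 650.2, -154.7]), array([ 650.6, -155. ]), array([56.6, 76.6]), 0.298)
scene cat 5 (array([ 515.9, -401.4]), array([ 520.2, -401.8]), array([ 3.9, 11.2]), 0.75)
side pad_round 259 (array([376.1, 272.3]), array([375.9, 273. ]), array([78.3, 86.3]), 1.016)
side pad_cat 396 (array([ 469.1, -106.9]), array([ 469.3, -106.8]), array([64.4, 83.7]), 0.104)
side pad_horn 381 (array([473.7,  86.9]), array([474.3,  87.2]), array([ 54.3, 142.6]), -0.205)
side pad_car 769 (array([ 364.1, -293.1]), array([ 364.4, -292.5]), array([ 71.5, 107.3]), -0.164)
side horn 133 (array([526.8, 399.6]), array([521.6, 400. ]), array([ 40.6, 124.4]), 0.316)
side box 330 (array([ 682.5, -126.4]), array([ 681.7, -127.1]), array([ 53.5, 112.8]), 0.868)
side cat 42 (array([ 518.4, -406.3]), array([ 518.1, -404.8]), array([11.2, 37. ]), 1.208)
```

```bash
python3 - <<'E'
from h import *
o,R,a=tool(); print(np.round(R,3), 'yaw of jaw axis',a)
k,Rc,t=K('wrist'); C=-Rc.T@t
print('cam in tool',np.round(R.T@(C-o['ee_pos']),1),'optical axis in tool',np.round(R.T@Rc.T[:,2],3))
print('axes img x,y in tool',np.round(R.T@Rc.T[:,0],3),np.round(R.T@Rc.T[:,1],3))
for d in(0,17,100,230): print(d,proj('wrist',o['ee_pos']+R[:,2]*d))
# carabiner & cat rough
im=cv2.imread('pics/scene0.png')
print('car',cast('scene',[(323,244)],5),'cat plinth',cast('scene',[(116.5,210)],8),'jar',cast('scene',[(378,247)],0),'pot',cast('scene',[(152,243)],0))
print('car side',cast('side',[(259,177)],5),'cat',cast('side',[(352,287)],0),'box',cast('side',[(322,217)],0),'jar',cast('side',[(236,162)],0),'pot',cast('side',[(348,245)],0))
E
```

```text
[[-0.939  0.344 -0.   ]
 [ 0.344  0.939 -0.001]
 [ 0.    -0.001 -1.   ]] yaw of jaw axis 1.2199939250907508
cam in tool [ 7.240e+01  1.000e-01 -1.447e+02] optical axis in tool [-0.266 -0.     0.964]
axes img x,y in tool [0.001 1.    0.001] [-0.964  0.001 -0.266]
0 [[255.21434337 246.07170924]]
17 [[255.24518237 233.33977541]]
100 [[255.33886598 194.66233633]]
230 [[255.40641353 166.77521656]]
car [[639.82863192 156.96617739   5.        ]] cat plinth [[ 543.29090222 -418.30184973    8.        ]] jar [[642.23609698 302.31118574   0.        ]] pot [[ 645.1434776  -297.20337829    0.        ]]
car side [[635.36896949 150.12507982   5.        ]] cat [[ 5.34383866e+02 -4.26219027e+02 -1.13686838e-13]] box [[ 664.04805107 -150.33438891    0.        ]] jar [[631.29666043 300.22729826   0.        ]] pot [[ 636.60340595 -294.71406632    0.        ]]
```

```bash
python3 -m crank '[{"travel":[-0.9,-0.16,0],"turn":-0.8},{"travel":[-0.9,-0.09,0],"turn":-0.8},{"travel":[-0.9,-0.02,0],"turn":-0.8},{"travel":[-0.9,0.05,0],"turn":-0.8},{"travel":[-0.9,0.12,0],"turn":-0.8},{"travel":[-0.9,0.2,0],"turn":-0.8},{"travel":[-0.9,0.27,0],"turn":-0.8},{"travel":[-0.9,0.34,0],"turn":-0.8},{"travel":[0,0,0],"turn":0},{"travel":[0,0,0],"turn":0}]' 1
python3 - <<'E'
from h import *
o,R,a=tool(); print(o['ee_pos'],a,o['qpos'])
c=imaging.camera_info('wrist'); im=imaging.get_image('wrist'); cv2.imwrite('pics/w1.png',im)
E
```

```text
t: 1.15
ee_pos: [568.1, 598.5, 231.7]
orientation: [0.496, -3.095, 0.009]
ft_force: [-0.4, -0.0, -0.6]
width: 88.1
[568.1293617  598.49196345 231.73215707] 1.8887007424021236 [ 7.97242671e-01  7.42356795e-01  1.09607124e+00 -7.15792872e-04
  1.31236027e+00 -1.09125292e+00]
```

View pics/w1.png

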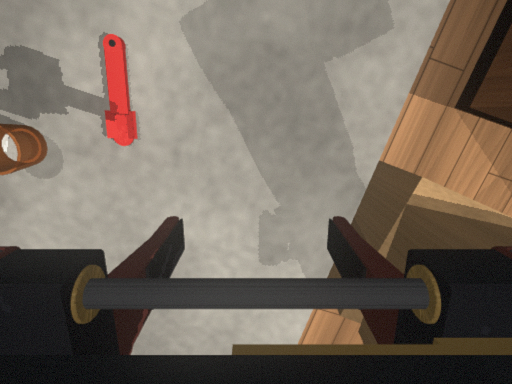

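The wrist picture shows the horn at (115,90), nearly vertical, with its blade at the bottom (122,128). The jar is at (20,148).

```bash
cat >> h.py <<'E'
def go(target,yaw=None):
    """print tool-frame delta in full-scale units to the target TCP (world mm), and turn units"""
    o,R,a=tool(); d=R.T@(np.asarray(target,float)-o['ee_pos'])/50
    s=''
    if yaw is not None:
        e=(yaw-a+np.pi/2)%np.pi-np.pi/2; s=f' turn {-e/0.1:.2f}'
    print('pos',np.round(o['ee_pos'],1),'yaw',round(float(a),3),'delta',np.round(d,3),s,'t',round(o['t'],2))
def mk(im,kind):
    H,S,V=cv2.split(cv2.cvtColor(im,cv2.COLOR_BGR2HSV))
    return ((H<6)|(H>174))&(S>150) if kind=='red' else (S>80)&(H>5)&(H<25) if kind=='cork' else (S<40)&(V>150)
E
python3 - <<'E'
from h import *
im=cv2.imread('pics/w1.png'); b=blob(mk(im,'red'),(115,90),40); print(b.sum())
for z in(0,6,10):print(shape('wrist',b,z))
E
```

```text
2376
(array([535.8, 405.3]), array([531. , 403.8]), array([ 38.2, 131.2]), 0.296)
(array([535.3, 408.1]), array([530.5, 406.5]), array([ 37.6, 129.2]), 0.296)
(array([534.9, 409.9]), array([530.1, 408.4]), array([ 37.2, 127.8]), 0.296)
```

```bash
python3 -c "
from h import *
go((530,405,130),1.863)"
```

```text
pos [567.8 598.2 231.5] yaw 1.889 delta [ 1.91  -3.423  2.064]  turn 0.26 t 1.2
```

```bash
python3 -m crank '[{"travel":[0.48,-0.86,0.52],"turn":0},{"travel":[0.48,-0.86,0.52],"turn":0},{"travel":[0.48,-0.86,0.52],"turn":0},{"travel":[0.48,-0.86,0.52],"turn":0.26},{"travel":[0,0,0],"turn":0},{"travel":[0,0,0],"turn":0}]' 1
python3 - <<'E'
from h import *
c=imaging.camera_info('wrist'); im=imaging.get_image('wrist'); cv2.imwrite('pics/w2.png',im)
b=blob(mk(im,'red'),(255,180),90); print(b.sum())
for z in(0,6,10):print(shape('wrist',b,z,c))
go((530,405,18.5),1.863)
E
```

```text
t: 1.8
ee_pos: [523.1, 416.0, 138.5]
orientation: [0.46, -3.1, 0.007]
ft_force: [0.4, 1.0, 1.1]
width: 88.1
3017
(array([538.7, 409.1]), array([532.4, 407. ]), array([ 37.6, 130. ]), 0.292)
(array([537. , 408.8]), array([530.8, 406.8]), array([ 36.8, 127.3]), 0.292)
(array([535.8, 408.6]), array([529.7, 406.6]), array([ 36.2, 125.5]), 0.292)
pos [522.9 415.9 138.2] yaw 1.866 delta [-0.094 -0.241  2.395]  turn 0.03 t 1.85
```

View pics/w2.png

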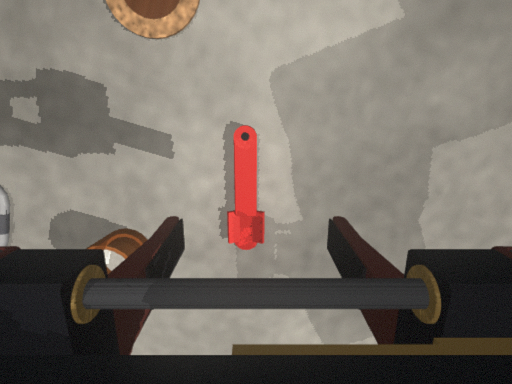

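```bash
python3 -m crank '[{"travel":[-0.09,-0.22,0.4],"turn":0},{"travel":[0,0,0.7],"turn":0},{"travel":[0,0,0.6],"turn":0},{"travel":[0,0,0.2],"turn":0},{"travel":[0,0,0],"turn":0}]' 1
python3 -c "
from h import *
go((530.5,406.5,18.5),1.863)"
```

```text
t: 2.35
ee_pos: [533.8, 415.7, 48.5]
orientation: [-0.469, 3.1, 0.005]
ft_force: [-0.9, -0.6, 1.2]
width: 87.8
pos [533.8 415.7  48.5] yaw 1.871 delta [ 0.122 -0.157  0.599]  turn 0.08 t 2.35
```

```bash
python3 -m crank '[{"travel":[0.12,-0.16,0.1],"turn":0.08},{"travel":[0,0,0.2],"turn":0},{"travel":[0,0,0],"turn":0}]' 1
python3 -c "
from h import *
go((530.5,406.5,18.5),1.863)"
```

```text
t: 2.65
ee_pos: [531.8, 408.2, 36.1]
orientation: [-0.458, 3.097, 0.009]
ft_force: [-0.4, 0.3, -0.7]
width: 87.6
pos [531.8 408.2  36.1] yaw 1.864 delta [ 0.039 -0.027  0.352]  turn 0.01 t 2.65
```

```bash
python3 -m crank '[{"travel":[0.04,-0.03,0.2],"turn":0},{"travel":[0,0,0.12],"turn":0},{"travel":[0,0,0],"turn":0},{"travel":[0,0,0],"turn":0}]' 1
python3 -c "
from h import *
go((530.5,406.5,18.5),1.863)"
```

```text
t: 3.05
ee_pos: [531.2, 406.6, 20.1]
orientation: [-0.457, 3.095, 0.01]
ft_force: [0.7, -0.4, -0.5]
width: 87.7
pos [531.2 406.6  20.1] yaw 1.864 delta [0.015 0.003 0.032]  turn 0.01 t 3.05
```

```bash
python3 -m crank '[{"travel":[0,0,0.03],"turn":0},{"travel":[0,0,0],"turn":0},{"travel":[0,0,0],"turn":0},{"travel":[0,0,0],"turn":0},{"travel":[0,0,0],"turn":0},{"travel":[0,0,0],"turn":0},{"travel":[0,0,0],"turn":0},{"travel":[0,0,0],"turn":0}]' -1
python3 -c "
from h import *
go((477,89,100),1.36)"
```

```text
t: 3.85
ee_pos: [531.8, 407.1, 19.3]
orientation: [-0.457, 3.094, 0.011]
ft_force: [1.0, -0.6, -0.3]
width: 27.6
pos [531.8 407.1  19.3] yaw 1.864 delta [ 2.863 -5.765 -1.687]  turn 5.04 t 3.85
```

```bash
python3 -m crank '[{"travel":[0,0,0],"turn":0},{"travel":[0,0,0],"turn":0},{"travel":[0,0,0],"turn":0}]'
python3 -m crank '[{"travel":[0,0,-0.4],"turn":0},{"travel":[0,0,-0.6],"turn":0},{"travel":[0,0,-0.6],"turn":0},{"travel":[0,0,0],"turn":0}]'
python3 -c "
from h import *
im=imaging.get_image('wrist'); cv2.imwrite('pics/w3.png',im)
go((477,89,100),1.36)"
```

```text
t: 4.15
ee_pos: [531.9, 407.1, 19.3]
orientation: [-0.457, 3.094, 0.011]
ft_force: [0.3, -0.6, -0.1]
width: 21.6
t: 4.55
ee_pos: [529.8, 405.6, 99.9]
orientation: [-0.457, 3.097, 0.008]
ft_force: [0.5, -0.6, -0.3]
width: 21.5
pos [528.7 404.8  97.8] yaw 1.864 delta [ 2.815 -5.748 -0.083]  turn 5.04 t 4.6
```

View pics/w3.png

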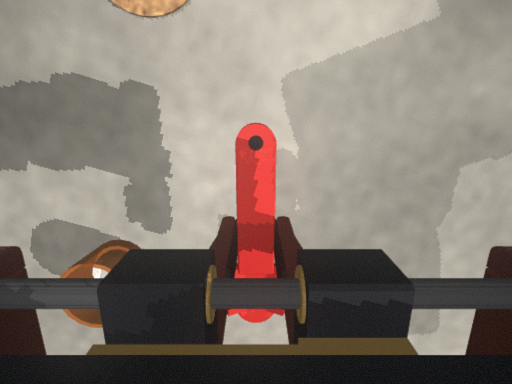

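```bash
python3 - <<'E'
from h import *
im=cv2.imread('pics/w3.png'); o,R,a=tool()
w=cast('wrist',[(256,124),(256,143)],o['ee_pos'][2]-10)
print((w-o['ee_pos'])@R)
E
python3 -m crank '[{"travel":[0.4,-0.82,0],"turn":0},{"travel":[0.4,-0.82,0],"turn":0},{"travel":[0.4,-0.82,0],"turn":0},{"travel":[0.4,-0.82,0],"turn":0},{"travel":[0.4,-0.82,0],"turn":0},{"travel":[0.4,-0.82,0],"turn":0},{"travel":[0.3,-0.6,0],"turn":0},{"travel":[0,0,0],"turn":1},{"travel":[0,0,0],"turn":1},{"travel":[0,0,0],"turn":1},{"travel":[0,0,0],"turn":1},{"travel":[0,0,0],"turn":1},{"travel":[0,0,0],"turn":0},{"travel":[0,0,0],"turn":0}]'
python3 -c "
from h import *
im=imaging.get_image('wrist'); cv2.imwrite('pics/w4.png',im)
go((477,89,60),1.36)"
```

```text
[[65.35483375  0.26769095  9.4420308 ]
 [55.47042321  0.27987818  9.52662986]]
t: 6.0
ee_pos: [465.6, 88.1, 80.6]
orientation: [-0.349, -3.107, 0.0]
ft_force: [-0.0, 0.3, -0.0]
width: 21.9
pos [465.5  88.1  80.6] yaw 1.347 delta [-0.225  0.07   0.408]  turn -0.13 t 6.05
```

View pics/w4.png

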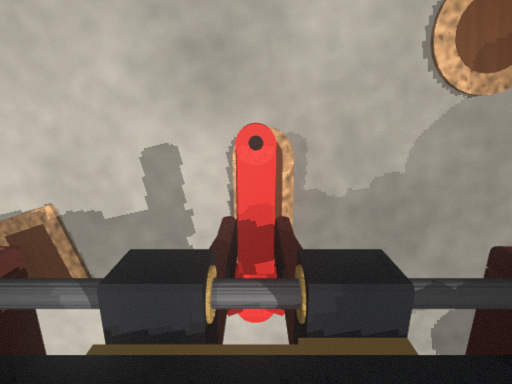

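```bash
python3 - <<'E'
from h import *
im=cv2.imread('pics/w4.png'); m=mk(im,'cork')
pts=[]
u=np.array([np.cos(-.211),np.sin(-.211)]);v=np.array([-u[1],u[0]])
for r in (160,170,180,190,200,210):
    c=np.where(m[r,225:310])[0]+225; 
    w=cast('wrist',[(c[0]-.5,r),(c[-1]+.5,r)],4)[:,:2]; print(r,c[0],c[-1],(w-[476,89])@v)
    pts.append(w[1])
pts=np.array(pts); print('right edge dir',np.arctan2(*(pts[0]-pts[-1])[::-1])-np.pi)
ys,xs=np.where(m[100:160,225:310]); w=cast('wrist',np.c_[xs+225,ys+100],4)[:,:2]; print('end',((w-[476,89])@u).min())
E
```

```text
160 233 293 [-20.6091966  26.8634916]
170 233 293 [-20.86343073  27.03036734]
180 233 293 [-21.12221668  27.20022909]
190 233 292 [-21.38567782  26.57429723]
200 234 292 [-20.84685903  26.74310073]
210 234 292 [-21.11263171  26.91500808]
right edge dir -0.20974230617097778
end -71.83986110337479
```

```bash
python3 -c "
from h import *
go((477.5,91,40),1.361)"
python3 -m crank '[{"travel":[-0.22,0.12,0.3],"turn":-0.13},{"travel":[0,0,0.3],"turn":0},{"travel":[0,0,0],"turn":0},{"travel":[0,0,0],"turn":0}]'
python3 -c "
from h import *
go((477.5,91,24.5),1.361)"
```

```text
pos [465.5  88.1  80.6] yaw 1.347 delta [-0.232  0.112  0.808]  turn -0.14 t 6.05
t: 6.45
ee_pos: [477.3, 91.7, 49.2]
orientation: [-0.317, -3.11, 0.0]
ft_force: [-0.4, -1.1, -0.1]
width: 21.6
pos [477.3  91.7  49.2] yaw 1.368 delta [-0.015 -0.013  0.494]  turn 0.07 t 6.45
```

```bash
python3 -m crank '[{"travel":[-0.01,-0.01,0.25],"turn":0.05},{"travel":[0,0,0.2],"turn":0},{"travel":[0,0,0],"turn":0},{"travel":[0,0,0],"turn":0}]'
python3 -c "
from h import *
go((477.5,91,23.5),1.361)"
```

```text
t: 6.85
ee_pos: [477.5, 91.2, 25.8]
orientation: [-0.323, -3.11, -0.0]
ft_force: [-0.1, 0.5, -0.3]
width: 21.6
pos [477.5  91.2  25.8] yaw 1.364 delta [-0.001 -0.003  0.046]  turn 0.03 t 6.85
```

```bash
python3 -m crank '[{"travel":[0,0,0.04],"turn":0},{"travel":[0,0,0],"turn":0},{"travel":[0,0,0],"turn":0}]'
python3 -m crank '[{"travel":[0,0,0],"turn":0},{"travel":[0,0,0],"turn":0},{"travel":[0,0,0],"turn":0},{"travel":[0,0,0],"turn":0},{"travel":[0,0,0],"turn":0},{"travel":[0,0,-0.6],"turn":0},{"travel":[0,0,-0.9],"turn":0},{"travel":[0,0,-0.9],"turn":0},{"travel":[0,0,0],"turn":0}]' 0.9
python3 - <<'E'
from h import *
c=imaging.camera_info('wrist'); im=imaging.get_image('wrist'); cv2.imwrite('pics/w5.png',im)
b=blob(mk(im,'red'),(255,190),90); print(b.sum())
for z in(4,10,14):print(shape('wrist',b,z,c))
go((637,152,110),0)
E
```

```text
t: 7.15
ee_pos: [477.5, 91.2, 24.3]
orientation: [-0.323, -3.11, -0.0]
ft_force: [-1.4, 0.1, 1.0]
width: 21.5
t: 8.05
ee_pos: [478.9, 90.9, 147.0]
orientation: [-0.323, -3.107, 0.001]
ft_force: [0.6, 0.0, -0.3]
width: 83.1
3114
(array([483.8,  89.8]), array([477.7,  91.9]), array([ 38.1, 130.2]), -0.21)
(array([482.2,  90.2]), array([476.3,  92.2]), array([ 37.3, 127.5]), -0.21)
(array([481.2,  90.4]), array([475.4,  92.4]), array([ 36.8, 125.7]), -0.21)
pos [477.5  90.7 144.9] yaw 1.364 delta [-2.883  1.858  0.632]  turn 13.64 t 8.1
```

View pics/w5.png

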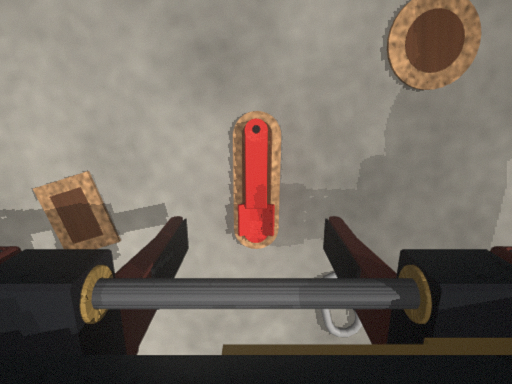

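The horn lies centred on its pad: horn at (256,182), with an even cork rim around it. Next is the carabiner, seen at (337,305).

```bash
python3 -m crank '[{"travel":[-0.72,0.46,0],"turn":0},{"travel":[-0.72,0.46,0],"turn":0},{"travel":[-0.72,0.46,0],"turn":0},{"travel":[-0.72,0.46,0],"turn":0},{"travel":[0,0,0],"turn":-1},{"travel":[0,0,0],"turn":-1},{"travel":[0,0,0],"turn":-1},{"travel":[0,0,0],"turn":-1},{"travel":[0,0,0],"turn":0},{"travel":[0,0,0],"turn":0}]' 1
python3 - <<'E'
from h import *
c=imaging.camera_info('wrist'); im=imaging.get_image('wrist'); cv2.imwrite('pics/w6.png',im)
go((637,152,110),1.8)
E
```

```text
t: 9.1
ee_pos: [633.7, 151.7, 122.4]
orientation: [0.317, -3.081, -0.0]
ft_force: [0.4, -0.4, -0.5]
width: 87.8
pos [633.6 151.7 122.4] yaw 1.776 delta [-0.079 -0.009  0.245]  turn -0.24 t 9.15
```

View pics/w6.png

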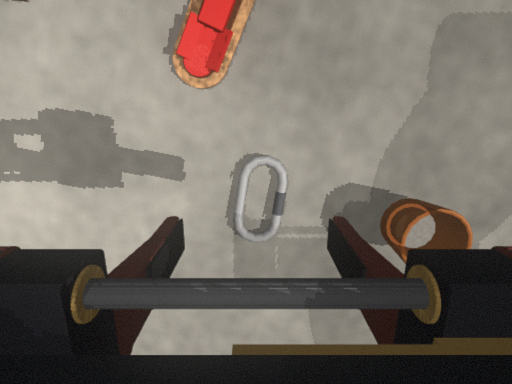

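```bash
python3 - <<'E'
from h import *
im=cv2.imread('pics/w6.png'); cr=im[140:255,215:310]
hsv=cv2.cvtColor(cr,cv2.COLOR_BGR2HSV)
for p in((239,205),(264,158),(280,202),(262,195),(300,170),(225,200)): print(p,im[p[1],p[0]],hsv[p[1]-140,p[0]-215])
gc=np.full(cr.shape[:2],cv2.GC_PR_BGD,np.uint8)
gc[:8]=gc[-8:]=0; gc[:,:8]=gc[:,-8:]=0
gc[30:70,40:52]=0
S=hsv[...,1]; gc[(S<22)&(gc==2)]=3
cv2.grabCut(cr,gc,None,np.zeros((1,65)),np.zeros((1,65)),4,cv2.GC_INIT_WITH_MASK)
m=((gc==1)|(gc==3)).astype(np.uint8)
full=np.zeros(im.shape[:2],np.uint8); full[140:255,215:310]=m
b=blob(full,(261,197),30); print(b.sum())
for z in(0,4.5,9): print(shape('wrist',b,z))
v=cr.copy(); v[m>0]=(0,255,0); cv2.imwrite('pics/m6.png',cv2.resize(np.hstack([cr,v]),None,fx=4,fy=4))
E
```

```text
(239, 205) [175 178 180] [ 18   7 180]
(264, 158) [168 170 173] [ 12   7 173]
(280, 202) [102 101 103] [165   5 103]
(262, 195) [141 152 155] [ 24  23 155]
(300, 170) [149 162 166] [ 23  26 166]
(225, 200) [148 160 166] [ 20  28 166]
2815
(array([637.9, 154.1]), array([638.3, 153.7]), array([55.5, 87.9]), 0.081)
(array([636.8, 153.8]), array([637.2, 153.4]), array([54.6, 86.4]), 0.081)
(array([635.6, 153.5]), array([636. , 153.2]), array([53.6, 85. ]), 0.081)
```

View pics/m6.png

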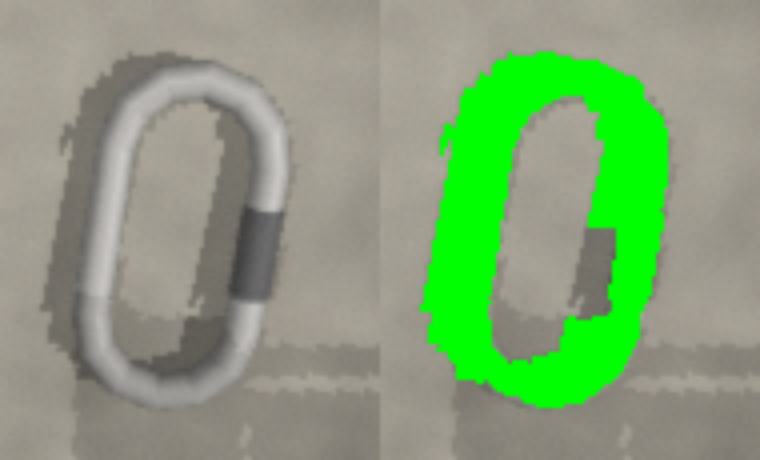

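```bash
python3 - <<'E'
from h import *
im=cv2.imread('pics/w6.png')
S=cv2.cvtColor(im,cv2.COLOR_BGR2HSV)[...,1]
for th in(12,16):
    m=(S<th); m[:140]=0;m[255:]=0;m[:,:215]=0;m[:,310:]=0
    m=cv2.morphologyEx(m.astype(np.uint8),cv2.MORPH_CLOSE,np.ones((3,3)))
    b=blob(m,(261,197),30); print(th,b.sum(),shape('wrist',b,4.5))
v=im.copy(); v[b>0]=(0,255,0); cv2.imwrite('pics/m6b.png',cv2.resize(v[140:255,215:310],None,fx=4,fy=4))
E
```

```text
12 1736 (array([637.5, 157.2]), array([637.5, 157.3]), array([45.8, 86.2]), 0.049)
16 1873 (array([637.6, 157.2]), array([637.5, 157.3]), array([46.6, 86.2]), 0.052)
```

View pics/m6b.png

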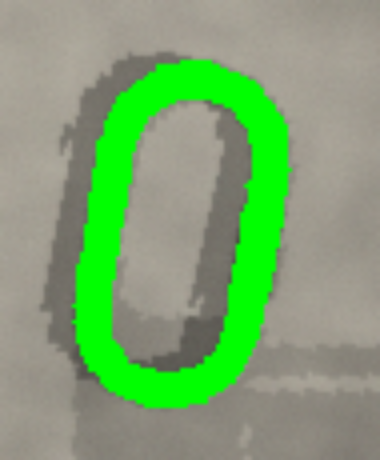

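```bash
python3 -c "
from h import *
go((637.5,157,40),1.621)"
python3 -m crank '[{"travel":[-0.06,0.1,0.2],"turn":0.8},{"travel":[0,0,0.6],"turn":0.75},{"travel":[0,0,0.6],"turn":0},{"travel":[0,0,0],"turn":0},{"travel":[0,0,0],"turn":0}]'
python3 -c "
from h import *
go((637.5,157,18.5),1.621)"
```

```text
pos [633.6 151.7 122.4] yaw 1.776 delta [-0.17   0.08   1.642]  turn 1.55 t 9.15
t: 9.65
ee_pos: [633.0, 157.1, 50.6]
orientation: [0.054, -3.098, 0.005]
ft_force: [0.0, 0.2, 0.9]
width: 87.4
pos [633.  157.1  50.6] yaw 1.606 delta [-0.118 -0.003  0.637]  turn -0.15 t 9.65
```

```bash
python3 -m crank '[{"travel":[-0.11,0,0.2],"turn":-0.15},{"travel":[0,0,0.2],"turn":0},{"travel":[0,0,0],"turn":0},{"travel":[0,0,0],"turn":0}]'
python3 -c "
from h import *
go((637.5,157,18.5),1.621); print(tool()[1].round(3),tool()[0]['qpos'])"
```

```text
t: 10.05
ee_pos: [640.4, 157.6, 32.3]
orientation: [0.078, -3.103, 0.003]
ft_force: [0.2, -1.2, 0.4]
width: 87.8
pos [640.4 157.6  32.3] yaw 1.621 delta [ 0.047 -0.008  0.277]  turn -0.00 t 10.05
[[-0.998 -0.05  -0.038]
 [-0.05   0.999 -0.003]
 [ 0.038 -0.001 -0.999]] [ 0.22077409  0.75129147  1.61028696  0.00750026  0.8175187  -1.40541666]
```

```bash
python3 -m crank '[{"travel":[0.04,-0.01,0.12],"turn":0},{"travel":[0,0,0.12],"turn":0},{"travel":[0,0,0.02],"turn":0},{"travel":[0,0,0],"turn":0},{"travel":[0,0,0],"turn":0}]'
python3 -c "
from h import *
go((637.5,157,18.5),1.621)"
```

```text
t: 10.55
ee_pos: [638.0, 157.0, 19.2]
orientation: [0.078, -3.104, 0.003]
ft_force: [-0.6, 0.0, 0.5]
width: 87.8
pos [638.  157.   19.2] yaw 1.621 delta [0.01  0.001 0.014]  turn -0.00 t 10.55
```

```bash
python3 -m crank '[{"travel":[0,0,0],"turn":0},{"travel":[0,0,0],"turn":0},{"travel":[0,0,0],"turn":0},{"travel":[0,0,0],"turn":0},{"travel":[0,0,0],"turn":0},{"travel":[0,0,0],"turn":0},{"travel":[0,0,0],"turn":0},{"travel":[0,0,0],"turn":0}]' -1
python3 -m crank '[{"travel":[0,0,-0.3],"turn":0},{"travel":[0,0,-0.5],"turn":0},{"travel":[0,0,-0.6],"turn":0},{"travel":[0,0,-0.6],"turn":0},{"travel":[0,0,0],"turn":0}]'
python3 -c "
from h import *
im=imaging.get_image('wrist'); cv2.imwrite('pics/w7.png',im)
go((367,-291,110),1.41)"
```

```text
t: 11.35
ee_pos: [638.5, 157.1, 19.7]
orientation: [0.078, -3.105, 0.002]
ft_force: [-0.7, -1.1, -0.4]
width: 45.2
t: 11.85
ee_pos: [641.6, 157.2, 125.2]
orientation: [0.078, -3.103, 0.003]
ft_force: [-0.1, -0.3, -0.3]
width: 45.2
pos [640.4 156.9 123.2] yaw 1.621 delta [ 5.893 -8.673  0.517]  turn 2.11 t 11.9
```

View pics/w7.png

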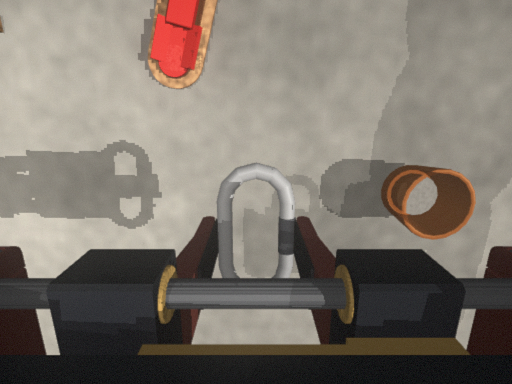

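The carabiner is held, with its outer end at (256,163). Now I'll carry it to its pad.

```bash
python3 - <<'E'
from h import *
o,R,a=tool()
w=cast('wrist',[(256,163)],o['ee_pos'][2]-14)
print((w-o['ee_pos'])@R)
E
python3 -m crank '[{"travel":[0.25,-0.36,0],"turn":0},{"travel":[0.42,-0.62,0],"turn":0},{"travel":[0.42,-0.62,0],"turn":0},{"travel":[0.42,-0.62,0],"turn":0},{"travel":[0.42,-0.62,0],"turn":0},{"travel":[0.42,-0.62,0],"turn":0},{"travel":[0.42,-0.62,0],"turn":0},{"travel":[0.42,-0.62,0],"turn":0},{"travel":[0.42,-0.62,0],"turn":0},{"travel":[0.42,-0.62,0],"turn":0},{"travel":[0.42,-0.62,0],"turn":0},{"travel":[0.42,-0.62,0],"turn":0},{"travel":[0.42,-0.62,0],"turn":0},{"travel":[0.2,-0.3,0],"turn":0},{"travel":[0,0,0],"turn":0.7},{"travel":[0,0,0],"turn":0.7},{"travel":[0,0,0],"turn":0.7},{"travel":[0,0,0],"turn":0},{"travel":[0,0,0],"turn":0}]'
python3 -c "
from h import *
im=imaging.get_image('wrist'); cv2.imwrite('pics/w8.png',im)
go((367,-291,50),1.41); print(tool()[1][:,2])"
```

```text
[[43.53910434  0.3369121  15.77868569]]
t: 13.8
ee_pos: [363.1, -272.2, 121.5]
orientation: [-0.253, -3.066, -0.003]
ft_force: [-0.8, 0.7, -1.0]
width: 45.1
pos [ 363.  -272.1  121.5] yaw 1.406 delta [-0.233 -0.355  1.419]  turn -0.04 t 13.85
[-0.06492863  0.00726012 -0.9978635 ]
```

View pics/w8.png

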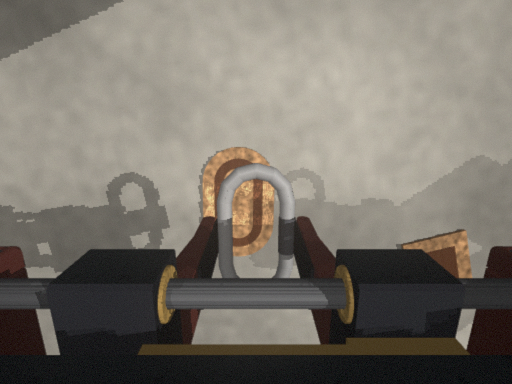

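```bash
python3 - <<'E'
from h import *
im=cv2.imread('pics/w8.png'); m=mk(im,'cork'); m[:,:195]=0; m[:,285:]=0; m[:140]=0; m[262:]=0
ys,xs=np.where(m); w=cast('wrist',np.c_[xs,ys],4)[:,:2]
a=-.161;u=np.array([np.cos(a),np.sin(a)]);v=np.array([-u[1],u[0]]); c0=np.array([367,-291.])
s=(w-c0)@u; t=(w-c0)@v
print('u',s.min(),s.max(),'v',t.min(),t.max())
M=m.astype(np.uint8); b=blob(M,(237,200),40)
cn=np.vstack(cv2.findContours(M,0,cv2.CHAIN_APPROX_NONE)[0]); h=cv2.convexHull(cn).reshape(-1,2)
print(cv2.minAreaRect(cast('wrist',h,4)[:,:2].astype(np.float32)))
E
python3 -m crank '[{"travel":[-0.1,-0.17,0.1],"turn":0},{"travel":[-0.1,-0.17,0.1],"turn":0},{"travel":[0,0,0],"turn":0},{"travel":[0,0,0],"turn":0}]'
python3 -c "
from h import *
go((367,-291,50),1.41); print(tool()[1][:,2])"
```

```text
u -54.38668976427877 58.38483510059717 v -42.949968428166656 35.22674267230703
((369.28948974609375, -294.0257873535156), (75.496826171875, 114.8375473022461), 78.15880584716797)
t: 14.25
ee_pos: [370.3, -292.0, 109.4]
orientation: [-0.248, -3.066, -0.003]
ft_force: [-0.8, 0.4, -0.4]
width: 45.2
pos [ 370.3 -292.   109.4] yaw 1.409 delta [-0.009  0.014  1.19 ]  turn -0.01 t 14.25
[-0.06514444  0.00737389 -0.9978486 ]
```

```bash
python3 -c "
from h import *
go((368.4,-290.3,40),1.41)"
python3 -m crank '[{"travel":[-0.03,0.02,0.3],"turn":0},{"travel":[0,0,0.4],"turn":0},{"travel":[0,0,0.4],"turn":0},{"travel":[0,0,0],"turn":0},{"travel":[0,0,0],"turn":0}]'
python3 -c "
from h import *
go((368.4,-290.3,25),1.41); print(tool()[1][:,2])"
```

```text
pos [ 370.3 -292.   109.4] yaw 1.409 delta [-0.047  0.033  1.388]  turn -0.01 t 14.25
t: 14.75
ee_pos: [369.3, -291.6, 53.7]
orientation: [-0.248, -3.068, -0.002]
ft_force: [0.7, -0.0, -1.0]
width: 45.2
pos [ 369.3 -291.6   53.7] yaw 1.41 delta [-0.015  0.026  0.574]  turn -0.00 t 14.75
[-0.06361508  0.00625581 -0.9979549 ]
```

```bash
python3 -m crank '[{"travel":[-0.02,0.03,0.25],"turn":0},{"travel":[0,0,0.2],"turn":0},{"travel":[0,0,0.06],"turn":0},{"travel":[0,0,0],"turn":0},{"travel":[0,0,0],"turn":0}]'
python3 -c "
from h import *
go((368.4,-290.3,25),1.41)"
```

```text
t: 15.25
ee_pos: [370.1, -290.9, 28.0]
orientation: [-0.247, -3.07, 0.001]
ft_force: [0.2, -0.5, -0.3]
width: 45.0
pos [ 370.1 -290.9   28. ] yaw 1.41 delta [0.032 0.006 0.062]  turn 0.00 t 15.25
```

```bash
python3 -m crank '[{"travel":[0.03,0,0.04],"turn":0},{"travel":[0,0,0.02],"turn":0},{"travel":[0,0,0],"turn":0}]'
python3 -c "
from h import *
go((368.4,-290.3,25),1.41)"
```

```text
t: 15.55
ee_pos: [368.7, -290.9, 25.4]
orientation: [-0.247, -3.071, 0.002]
ft_force: [0.4, -0.1, -0.8]
width: 45.0
pos [ 368.7 -290.9   25.4] yaw 1.41 delta [0.007 0.011 0.009]  turn 0.00 t 15.55
```

```bash
python3 -m crank '[{"travel":[0,0,0.02],"turn":0},{"travel":[0,0,0],"turn":0},{"travel":[0,0,0],"turn":0},{"travel":[0,0,0],"turn":0},{"travel":[0,0,0],"turn":0},{"travel":[0,0,0],"turn":0}]' 0.7
python3 -m crank '[{"travel":[0,0,-0.3],"turn":0},{"travel":[0,0,-0.7],"turn":0},{"travel":[0,0,-0.8],"turn":0},{"travel":[0,0,-0.6],"turn":0},{"travel":[0,0,0],"turn":0}]' 1
python3 - <<'E'
from h import *
c=imaging.camera_info('wrist'); im=imaging.get_image('wrist'); cv2.imwrite('pics/w9.png',im)
go((650,-155,130)); print(tool()[1][:,2])
E
```

```text
t: 16.15
ee_pos: [369.0, -291.3, 24.9]
orientation: [-0.248, -3.072, 0.003]
ft_force: [-0.0, -0.2, -0.2]
width: 74.8
t: 16.65
ee_pos: [375.6, -291.0, 147.7]
orientation: [-0.247, -3.069, -0.0]
ft_force: [0.0, 0.1, -0.2]
width: 87.8
pos [ 374.8 -290.4  146.1] yaw 1.41 delta [-5.01   3.554 -0.012]  t 16.7
[-0.0639586   0.0066652  -0.99793029]
```

View pics/w9.png

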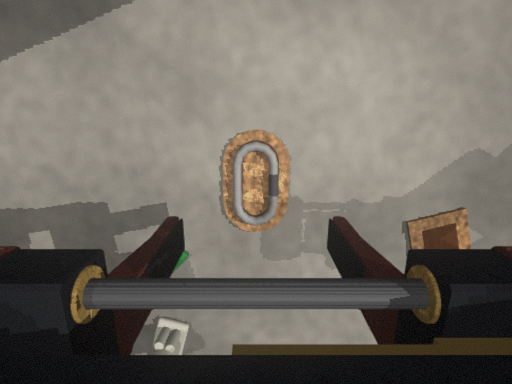

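The carabiner lies on its outline at (257,182). Next is the box.

```bash
python3 - <<'E'
from h import *
im=cv2.imread('pics/w9.png')
p=blob(mk(im,'cork')|mk(im,'white'),(256,182),30)
H,S,V=cv2.split(cv2.cvtColor(im,cv2.COLOR_BGR2HSV))
cm=((S<25)).astype(np.uint8); cm[:130]=0;cm[235:]=0;cm[:,:230]=0;cm[:,285:]=0
cm=cv2.morphologyEx(cm,cv2.MORPH_CLOSE,np.ones((3,3)));b=blob(cm,(257,182),20)
print('pad',shape('wrist',p,4),'car',b.sum(),shape('wrist',b,8.5))
print('box top scene',cast('scene',[(205.5,243)],38))
E
python3 -m crank '[{"travel":[-0.3,0.22,0],"turn":0},{"travel":[-0.6,0.42,0],"turn":0},{"travel":[-0.6,0.42,0],"turn":0},{"travel":[-0.6,0.42,0],"turn":0},{"travel":[-0.6,0.42,0],"turn":0},{"travel":[0,0,0],"turn":0},{"travel":[0,0,0],"turn":0}]' 1
python3 -c "
from h import *
go((650,-155,140)); print(tool()[1][:,2])"
```

```text
pad (array([ 366.6, -290.1]), array([ 366.4, -290. ]), array([27.2, 67. ]), -0.161) car 1505 (array([ 366., -290.]), array([ 366.1, -290. ]), array([44.9, 84.6]), -0.166)
box top scene [[ 665.56372403 -147.94681052   38.        ]]
t: 17.4
ee_pos: [522.0, -213.3, 126.3]
orientation: [-0.25, -3.054, -0.01]
ft_force: [-0.7, 0.9, -0.5]
width: 87.9
pos [ 522.  -213.3  126.3] yaw 1.408 delta [-2.308  1.566 -0.455]  t 17.4
[-0.07672491  0.01261915 -0.99697244]
```

```bash
python3 -m crank '[{"travel":[-0.5,0.4,-0.1],"turn":0},{"travel":[-0.5,0.4,-0.1],"turn":0},{"travel":[-0.5,0.4,-0.1],"turn":0},{"travel":[-0.5,0.3,-0.1],"turn":0},{"travel":[0,0,0],"turn":0},{"travel":[0,0,0],"turn":0}]' 1
python3 -c "
from h import *
im=imaging.get_image('wrist'); cv2.imwrite('pics/w10.png',im)
go((655,-152,140)); print(tool()[1][:,2])"
```

```text
t: 18.0
ee_pos: [626.7, -157.3, 131.1]
orientation: [-0.258, -3.038, -0.014]
ft_force: [-0.6, 0.1, -0.9]
width: 87.7
pos [ 626.7 -157.4  131.2] yaw 1.401 delta [-0.521  0.203 -0.225]  t 18.05
[-0.09160931  0.01683553 -0.9956527 ]
```

View pics/w10.png

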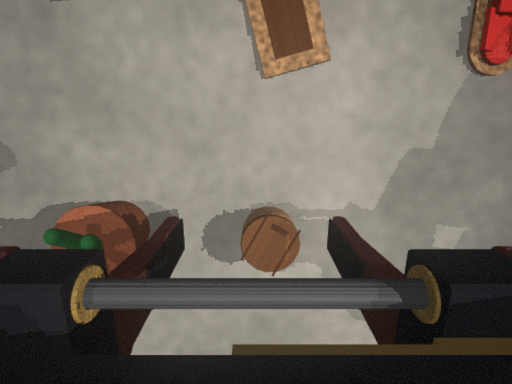

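```bash
python3 -m crank '[{"travel":[0.5,-0.1,0],"turn":0},{"travel":[0.5,-0.1,0],"turn":0},{"travel":[0,0,0],"turn":0},{"travel":[0,0,0],"turn":0}]' 1
python3 -c "
from h import *
go((655,-152,140)); print(tool()[1][:,2])"
python3 -m crank '[{"travel":[-0.2,0.04,0],"turn":0},{"travel":[-0.2,0.04,0],"turn":0},{"travel":[-0.2,0.04,0],"turn":0},{"travel":[-0.2,0.04,0],"turn":0},{"travel":[-0.2,0.04,0],"turn":0},{"travel":[-0.2,0.04,0],"turn":0},{"travel":[0,0,0],"turn":0},{"travel":[0,0,0],"turn":0}]' 1
python3 -c "
from h import *
go((655,-152,140)); print(tool()[1][:,2])"
```

```text
t: 18.45
ee_pos: [568.8, -161.5, 134.3]
orientation: [-0.265, -3.032, -0.015]
ft_force: [0.0, 0.4, 0.0]
width: 88.2
pos [ 568.8 -161.5  134.3] yaw 1.396 delta [-1.645  0.486 -0.276]  t 18.45
[-0.09623516  0.01819854 -0.99519225]
t: 19.25
ee_pos: [638.8, -160.3, 127.0]
orientation: [-0.265, -3.035, -0.014]
ft_force: [-0.3, -0.2, 1.0]
width: 87.3
pos [ 638.8 -160.3  127. ] yaw 1.397 delta [-0.265  0.221 -0.286]  t 19.25
[-0.09381987  0.01767715 -0.99543224]
```

```bash
cat >> h.py <<'E'
def shot(name):
    c=imaging.camera_info('wrist'); im=imaging.get_image('wrist'); cv2.imwrite(f'pics/{name}.png',im); return c,im
def tilt():
    print('tool z',np.round(tool()[1][:,2],4))
E
python3 - <<'E'
from h import *
c,im=shot('w11')
v=cv2.resize(im[150:350,170:350],None,fx=3,fy=3); cv2.imwrite('pics/w11c.png',v)
H,S,V=cv2.split(cv2.cvtColor(im,cv2.COLOR_BGR2HSV))
m=((S>100)&(H<25)); m[:180]=0; m[278:]=0; m[:,:200]=0;m[:,330:]=0
b=blob(m,(265,240),40); x,y,w,h=cv2.boundingRect(b); print(b.sum(),(x,y,w,h))
E
```

```text
2933 (242, 196, 60, 69)
```

View pics/w11c.png

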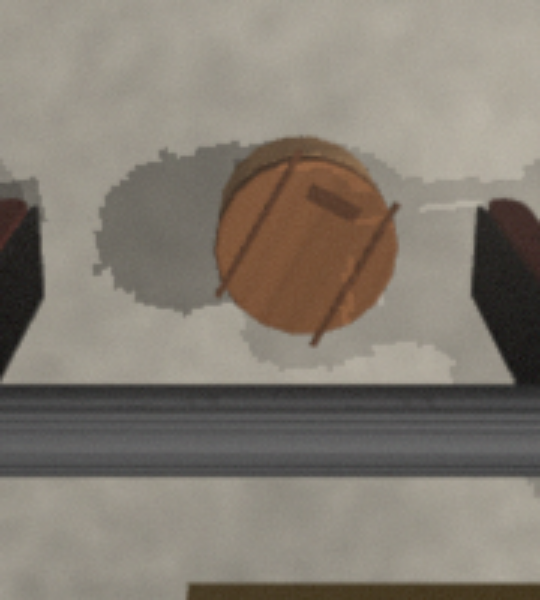

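The box top disc is centred at about (272,231.5). I'll cast that onto z=38.

```bash
python3 - <<'E'
from h import *
w=cast('wrist',[(272,231.5),(241.7,231.5),(302.3,231.5),(272,202),(272,261)],38); print(w.round(1))
go((w[0][0],w[0][1],70)); 
E
```

```text
[[ 661.9 -149.7   38. ]
 [ 657.4 -175.6   38. ]
 [ 666.5 -123.7   38. ]
 [ 636.  -145.4   38. ]
 [ 688.8 -154.1   38. ]]
pos [ 638.7 -160.4  127.1] yaw 1.397 delta [-0.528  0.29   1.097]  t 19.3
```

```bash
python3 -m crank '[{"travel":[-0.18,0.1,0.2],"turn":0},{"travel":[-0.18,0.1,0.2],"turn":0},{"travel":[-0.18,0.1,0.2],"turn":0},{"travel":[0,0,0.25],"turn":0},{"travel":[0,0,0.2],"turn":0},{"travel":[0,0,0],"turn":0},{"travel":[0,0,0],"turn":0}]' 1
python3 -c "
from h import *
go((662.5,-149.5,24));tilt()"
```

```text
t: 20.0
ee_pos: [662.9, -147.7, 65.5]
orientation: [-0.264, -3.031, -0.015]
ft_force: [-0.3, 0.6, 0.5]
width: 87.6
pos [ 662.9 -147.7   65.5] yaw 1.397 delta [-0.08  -0.037  0.825]  t 20.0
tool z [-0.0974  0.0185 -0.9951]
```

```bash
python3 -m crank '[{"travel":[-0.04,-0.02,0.2],"turn":0},{"travel":[-0.04,-0.02,0.2],"turn":0},{"travel":[0,0,0.2],"turn":0},{"travel":[0,0,0.15],"turn":0},{"travel":[0,0,0],"turn":0},{"travel":[0,0,0],"turn":0}]' 1
python3 -c "
from h import *
go((662.5,-149.5,24));tilt()"
```

```text
t: 20.6
ee_pos: [662.6, -150.6, 25.0]
orientation: [-0.266, -3.032, -0.015]
ft_force: [0.2, 0.1, -0.2]
width: 87.6
pos [ 662.6 -150.6   25. ] yaw 1.396 delta [0.005 0.021 0.02 ]  t 20.6
tool z [-0.0967  0.0184 -0.9951]
```

```bash
python3 -m crank '[{"travel":[0,0.02,0.04],"turn":0},{"travel":[0,0,0],"turn":0},{"travel":[0,0,0],"turn":0},{"travel":[0,0,0],"turn":0},{"travel":[0,0,0],"turn":0},{"travel":[0,0,0],"turn":0},{"travel":[0,0,0],"turn":0},{"travel":[0,0,0],"turn":0}]' -1
python3 -m crank '[{"travel":[0,0,-0.2],"turn":0},{"travel":[0,0,-0.2],"turn":0},{"travel":[0,0,-0.2],"turn":0},{"travel":[0,0,-0.2],"turn":0},{"travel":[0,0,-0.25],"turn":0},{"travel":[0,0,-0.25],"turn":0},{"travel":[0,0,-0.2],"turn":0},{"travel":[0,0,0],"turn":0}]'
python3 -c "
from h import *
shot('w12')
go((380,276,110));tilt()"
```

```text
t: 21.4
ee_pos: [663.4, -149.5, 24.1]
orientation: [-0.266, -3.034, -0.015]
ft_force: [-0.4, -0.8, -0.8]
width: 53.7
t: 22.2
ee_pos: [672.3, -151.2, 107.5]
orientation: [-0.266, -3.037, -0.014]
ft_force: [0.3, 0.0, -1.2]
width: 53.6
pos [ 671.9 -151.2  106.8] yaw 1.396 delta [7.207 7.399 0.624]  t 22.25
tool z [-0.0926  0.0174 -0.9956]
```

View pics/w12.png

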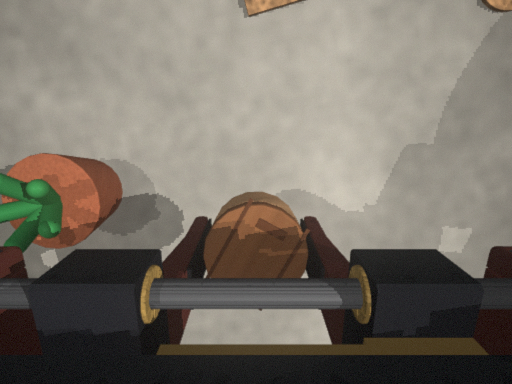

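```bash
python3 -m crank '[{"travel":[0.2,0.2,0.02],"turn":0},{"travel":[0.3,0.3,0.02],"turn":0},{"travel":[0.3,0.3,0.02],"turn":0},{"travel":[0.3,0.3,0.02],"turn":0},{"travel":[0.3,0.3,0.02],"turn":0},{"travel":[0.3,0.3,0.02],"turn":0},{"travel":[0.3,0.3,0.02],"turn":0},{"travel":[0.3,0.3,0.02],"turn":0},{"travel":[0.3,0.3,0.02],"turn":0},{"travel":[0.3,0.3,0.02],"turn":0},{"travel":[0.3,0.3,0.02],"turn":0},{"travel":[0.2,0.2,0.02],"turn":0},{"travel":[0,0,0],"turn":0}]'
python3 -c "
from h import *
go((380,276,110));tilt()"
```

```text
t: 23.55
ee_pos: [511.6, 60.4, 103.6]
orientation: [-0.264, -3.015, -0.014]
ft_force: [-0.5, -0.5, 0.0]
width: 53.9
pos [511.6  60.4 103.6] yaw 1.396 delta [3.334 3.788 0.256]  t 23.55
tool z [-0.1138  0.0194 -0.9933]
```

```bash
python3 -m crank '[{"travel":[0.13,0.15,0.01],"turn":0},{"travel":[0.13,0.15,0.01],"turn":0},{"travel":[0.13,0.15,0.01],"turn":0},{"travel":[0.13,0.15,0.01],"turn":0},{"travel":[0.13,0.15,0.01],"turn":0},{"travel":[0.13,0.15,0.01],"turn":0},{"travel":[0.13,0.15,0.01],"turn":0},{"travel":[0.13,0.15,0.01],"turn":0},{"travel":[0.13,0.15,0.01],"turn":0},{"travel":[0.13,0.15,0.01],"turn":0},{"travel":[0,0,0],"turn":0}]'
python3 -c "
from h import *
go((380,276,110));tilt()"
```

```text
t: 24.65
ee_pos: [457.1, 152.2, 106.0]
orientation: [-0.265, -3.016, -0.014]
ft_force: [-0.2, 0.4, -1.3]
width: 53.6
pos [457.1 152.2 106. ] yaw 1.395 delta [1.947 2.168 0.143]  t 24.65
tool z [-0.1128  0.0195 -0.9934]
```

```bash
python3 -m crank '[{"travel":[0.15,0.165,0.01],"turn":0},{"travel":[0.15,0.165,0.01],"turn":0},{"travel":[0.15,0.165,0.01],"turn":0},{"travel":[0.15,0.165,0.01],"turn":0},{"travel":[0.15,0.165,0.01],"turn":0},{"travel":[0.15,0.165,0.01],"turn":0},{"travel":[0.15,0.165,0.01],"turn":0},{"travel":[0.15,0.165,0.01],"turn":0},{"travel":[0.15,0.165,0.01],"turn":0},{"travel":[0,0,0.01],"turn":0},{"travel":[0,0,0],"turn":0}]'
python3 -c "
from h import *
shot('w13')
go((380,276,110));tilt()"
```

```text
t: 25.75
ee_pos: [398.5, 245.3, 109.1]
orientation: [-0.264, -3.016, -0.015]
ft_force: [0.6, -0.2, -1.5]
width: 53.5
pos [398.6 245.1 109.1] yaw 1.396 delta [0.473 0.543 0.036]  t 25.8
tool z [-0.1122  0.0195 -0.9935]
```

View pics/w13.png

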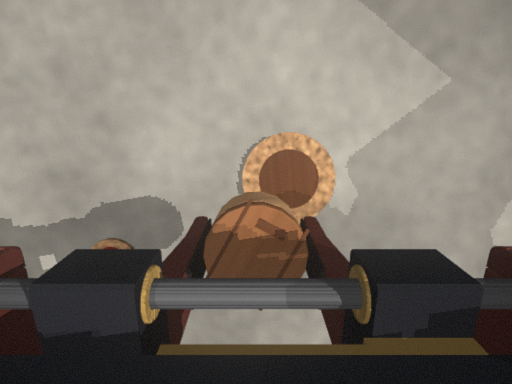

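```bash
python3 - <<'E'
from h import *
w=cast('wrist',[(289,178.5),(242,178.5),(335.5,178.5),(288.7,131.5)],4); print('pad',w.round(1), 'from top',w[3]-[0,0,0])
im=cv2.imread('pics/w13.png'); cv2.imwrite('pics/w13c.png',cv2.resize(im[180:290,190:330],None,fx=5,fy=5))
o,R,a=tool()
for r in (200,203,206): print(r,((cast('wrist',[(256,r)],o['ee_pos'][2]+14)-o['ee_pos'])@R).round(1))
E
```

```text
pad [[379.1 279.2   4. ]
 [371.8 237.6   4. ]
 [386.4 320.4   4. ]
 [338.1 285.4   4. ]] from top [338.08249488 285.43280824   4.        ]
200 [[ 30.    0.4 -10.7]]
203 [[ 28.5   0.4 -10.8]]
206 [[ 27.    0.4 -11. ]]
```

View pics/w13c.png

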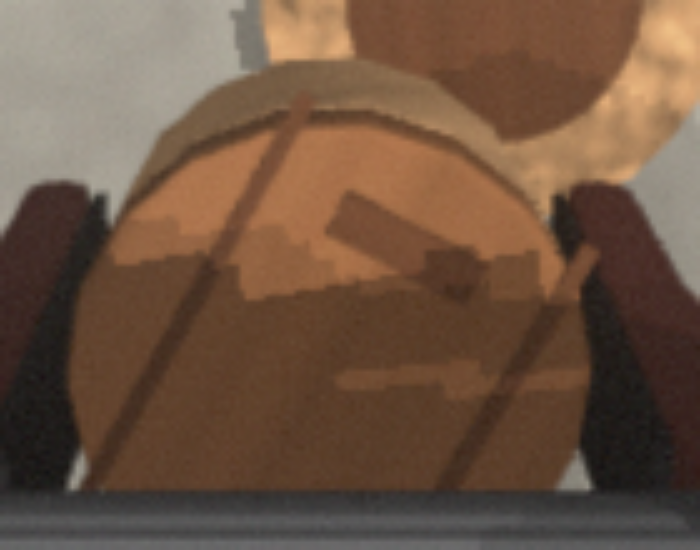

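```bash
python3 -c "
from h import *
go((380,278.5,70));tilt()"
python3 -m crank '[{"travel":[0.1,0.14,0.05],"turn":0},{"travel":[0.1,0.16,0.1],"turn":0},{"travel":[0.1,0.16,0.15],"turn":0},{"travel":[0.08,0.15,0.2],"turn":0},{"travel":[0,0,0.2],"turn":0},{"travel":[0,0,0.1],"turn":0},{"travel":[0,0,0],"turn":0},{"travel":[0,0,0],"turn":0}]'
python3 -c "
from h import *
go((380,278.5,30));tilt()"
```

```text
pos [398.6 245.1 109.1] yaw 1.396 delta [0.391 0.592 0.832]  t 25.8
tool z [-0.1122  0.0195 -0.9935]
t: 26.6
ee_pos: [379.2, 281.5, 66.9]
orientation: [-0.266, -3.015, -0.013]
ft_force: [-0.4, 0.8, -0.9]
width: 53.4
pos [379.2 281.5  66.9] yaw 1.395 delta [-0.111 -0.054  0.731]  t 26.6
tool z [-0.1137  0.0183 -0.9933]
```

```bash
python3 -m crank '[{"travel":[-0.04,-0.03,0.15],"turn":0},{"travel":[-0.04,-0.03,0.2],"turn":0},{"travel":[-0.03,0,0.2],"turn":0},{"travel":[0,0,0.1],"turn":0},{"travel":[0,0,0],"turn":0},{"travel":[0,0,0],"turn":0}]'
python3 -c "
from h import *
go((380,278.5,28.5));tilt()"
```

```text
t: 27.2
ee_pos: [381.1, 277.2, 31.1]
orientation: [-0.268, -3.015, -0.013]
ft_force: [-0.7, -0.7, -1.3]
width: 53.8
pos [381.1 277.2  31.1] yaw 1.393 delta [0.021 0.022 0.055]  t 27.2
tool z [-0.1133  0.0187 -0.9934]
```

```bash
python3 -m crank '[{"travel":[0.02,0.02,0.04],"turn":0},{"travel":[0,0,0],"turn":0},{"travel":[0,0,0],"turn":0}]'
python3 -m crank '[{"travel":[0,0,0],"turn":0},{"travel":[0,0,0],"turn":0},{"travel":[0,0,0],"turn":0},{"travel":[0,0,0],"turn":0},{"travel":[0,0,0],"turn":0},{"travel":[0,0,-0.15],"turn":0},{"travel":[0,0,-0.2],"turn":0},{"travel":[0,0,-0.2],"turn":0},{"travel":[0,0,-0.25],"turn":0},{"travel":[0,0,-0.25],"turn":0},{"travel":[0,0,-0.25],"turn":0},{"travel":[0,0,-0.25],"turn":0},{"travel":[0,0,-0.25],"turn":0},{"travel":[0,0,-0.2],"turn":0},{"travel":[0,0,0],"turn":0}]' 1
python3 -c "
from h import *
shot('w14')
cv2.imwrite('pics/s14.png',imaging.get_image('scene'))
go((540,-420,130));tilt()"
```

```text
t: 27.5
ee_pos: [380.3, 278.7, 29.5]
orientation: [-0.268, -3.016, -0.014]
ft_force: [-0.3, -0.0, -1.2]
width: 53.7
t: 29.0
ee_pos: [394.3, 277.5, 141.9]
orientation: [-0.269, -3.022, -0.021]
ft_force: [0.3, 0.8, 0.5]
width: 87.5
pos [393.5 277.1 140.5] yaw 1.393 delta [ -5.333 -13.205  -0.411]  t 29.1
tool z [-0.1076  0.0218 -0.994 ]
```

View pics/w14.png

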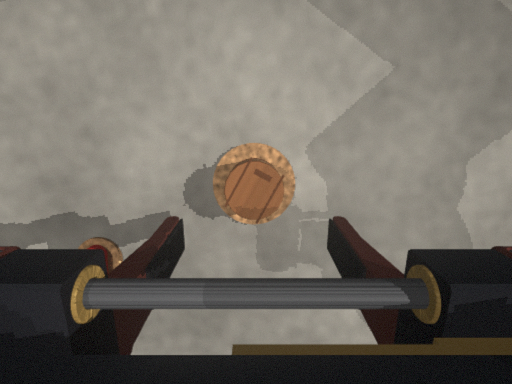

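View pics/s14.png

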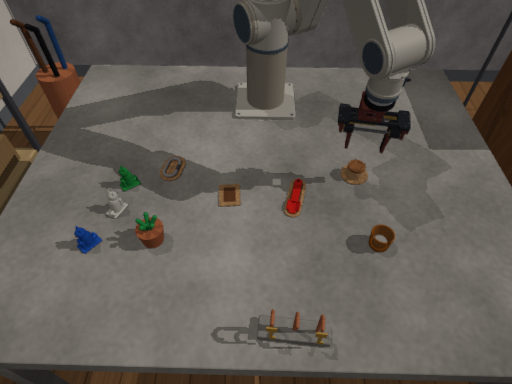

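```bash
python3 -c "
import cv2
im=cv2.imread('pics/w14.png'); cv2.imwrite('pics/w14c.png',cv2.resize(im[135:235,200:310],None,fx=6,fy=6))"
```

```text
(no output)
```

View pics/w14c.png

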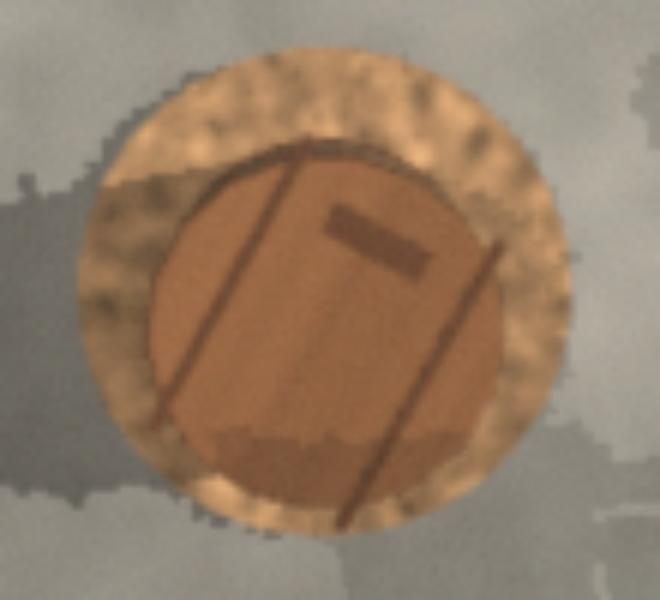

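```bash
python3 - <<'E'
from h import *
print(cast('wrist',[(254.2,183.5)],4),cast('wrist',[(254.4,190.5)],42))
# scene cat
im=cv2.imread('pics/s14.png')
cv2.imwrite('pics/s14c.png',cv2.resize(im[160:260,70:180],None,fx=7,fy=6,interpolation=cv2.INTER_CUBIC))
E
```

```text
[[377.78327854 278.94099453   4.        ]] [[378.73943369 279.0366937   42.        ]]
```

View pics/s14c.png

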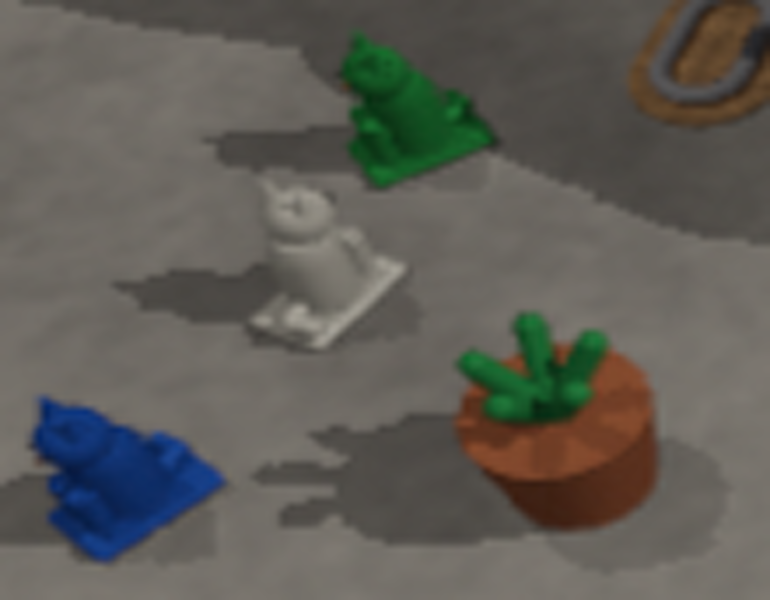

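```bash
python3 - <<'E'
from h import *
w=cast('scene',[(127.9,204.2),(115.7,217.5),(105.7,213.7)],8)[:,:2]; print(w.round(1))
print(np.linalg.norm(w[0]-w[1]),np.linalg.norm(w[1]-w[2]),'yaw long',np.arctan2(*(w[0]-w[1])[::-1]),'short',np.arctan2(*(w[1]-w[2])[::-1]),'centre',(w[0]+w[2])/2)
for p,z in (((120,190),0),):pass
g=cast('scene',[(70+430/7,160+150/6),(70+130/7,160+520/6)],4); print('green,blue approx',g.round(0))
E
```

```text
[[ 521.5 -391.3]
 [ 569.6 -413.3]
 [ 557.1 -445.1]]
52.857791105115616 34.16931971583214 yaw long 2.713243614945889 short 1.1970710871485308 centre [ 539.32767334 -418.19393302]
green,blue approx [[ 444. -401.    4.]
 [ 663. -460.    4.]]
```

All three look well placed: box top (378.7,279.0) against its pad (377.8,278.9). The white cat is at about (539,-418), with its plinth's long axis at -0.43 rad. I'll move over slowly, because fast rows tilt the tool.

```bash
python3 -m crank '[{"travel":[-0.07,-0.19,-0.01],"turn":0},{"travel":[-0.07,-0.19,-0.01],"turn":0},{"travel":[-0.07,-0.19,-0.01],"turn":0},{"travel":[-0.07,-0.19,-0.01],"turn":0},{"travel":[-0.07,-0.19,-0.01],"turn":0},{"travel":[-0.07,-0.19,-0.01],"turn":0},{"travel":[-0.07,-0.19,-0.01],"turn":0},{"travel":[-0.07,-0.19,-0.01],"turn":0},{"travel":[-0.07,-0.19,-0.01],"turn":0},{"travel":[-0.07,-0.19,-0.01],"turn":0},{"travel":[-0.07,-0.19,-0.01],"turn":0},{"travel":[-0.07,-0.19,-0.01],"turn":0},{"travel":[-0.07,-0.19,-0.01],"turn":0},{"travel":[-0.07,-0.19,-0.01],"turn":0},{"travel":[-0.07,-0.19,-0.01],"turn":0},{"travel":[-0.07,-0.19,-0.01],"turn":0},{"travel":[-0.07,-0.19,-0.01],"turn":0},{"travel":[-0.07,-0.19,-0.01],"turn":0},{"travel":[-0.07,-0.19,-0.01],"turn":0},{"travel":[-0.07,-0.19,-0.01],"turn":0}]'
python3 -c "
from h import *
go((540,-420,130),1.13);tilt()"
```

```text
t: 31.1
ee_pos: [430.9, 58.9, 140.6]
orientation: [-0.268, -3.017, -0.014]
ft_force: [-0.1, -0.9, 0.5]
width: 88.0
pos [430.9  58.9 140.6] yaw 1.394 delta [-3.836 -9.044 -0.218]  turn 2.64 t 31.1
tool z [-0.1116  0.0194 -0.9936]
```

```bash
python3 -m crank '[{"travel":[-0.09,-0.19,-0.01],"turn":0},{"travel":[-0.09,-0.19,-0.01],"turn":0},{"travel":[-0.09,-0.19,-0.01],"turn":0},{"travel":[-0.09,-0.19,-0.01],"turn":0},{"travel":[-0.09,-0.19,-0.01],"turn":0},{"travel":[-0.09,-0.19,-0.01],"turn":0},{"travel":[-0.09,-0.19,-0.01],"turn":0},{"travel":[-0.09,-0.19,-0.01],"turn":0},{"travel":[-0.09,-0.19,-0.01],"turn":0},{"travel":[-0.09,-0.19,-0.01],"turn":0},{"travel":[-0.09,-0.19,-0.01],"turn":0},{"travel":[-0.09,-0.19,-0.01],"turn":0},{"travel":[-0.09,-0.19,-0.01],"turn":0},{"travel":[-0.09,-0.19,-0.01],"turn":0},{"travel":[-0.09,-0.19,-0.01],"turn":0},{"travel":[0,0,0],"turn":0}]'
python3 -c "
from h import *
c,im=shot('w15')
b=blob(mk(im,'cork'),(256,180),70)
print(b.sum(),shape('wrist',b,4,c))
go((540,-420,130),1.13);tilt()"
```

```text
t: 32.7
ee_pos: [476.7, -108.6, 140.5]
orientation: [-0.27, -3.017, -0.014]
ft_force: [-0.9, -0.3, 0.0]
width: 87.6
4817 (array([ 472.3, -102.9]), array([ 472.4, -102.9]), array([62., 82.]), 0.092)
pos [ 476.4 -108.1  140.4] yaw 1.392 delta [-2.368 -5.913 -0.058]  turn 2.62 t 32.75
tool z [-0.1115  0.0196 -0.9936]
```

View pics/w15.png

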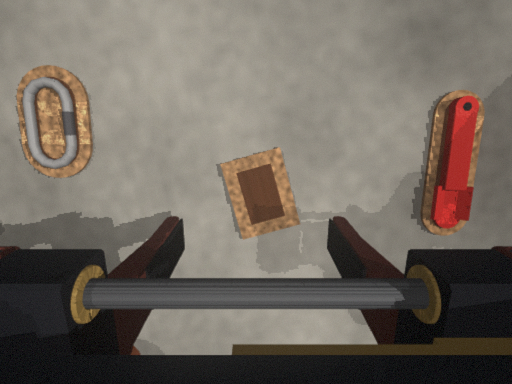

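The cat pad at (258,193) measures (472.3,-102.9) at angle 0.092, and its size is exact. Carabiner and horn are in place on either side, at (54,121) and (456,165). On to the cat.

```bash
python3 -m crank '[{"travel":[-0.09,-0.22,0],"turn":0},{"travel":[-0.09,-0.22,0],"turn":0},{"travel":[-0.09,-0.22,0],"turn":0},{"travel":[-0.09,-0.22,0],"turn":0},{"travel":[-0.09,-0.22,0],"turn":0},{"travel":[-0.09,-0.22,0],"turn":0},{"travel":[-0.09,-0.22,0],"turn":0},{"travel":[-0.09,-0.22,0],"turn":0},{"travel":[-0.09,-0.22,0],"turn":0},{"travel":[-0.09,-0.22,0],"turn":0},{"travel":[-0.09,-0.22,0],"turn":0},{"travel":[-0.09,-0.22,0],"turn":0},{"travel":[-0.09,-0.22,0],"turn":0},{"travel":[-0.09,-0.22,0],"turn":0},{"travel":[-0.09,-0.22,0],"turn":0},{"travel":[-0.09,-0.22,0],"turn":0},{"travel":[-0.09,-0.22,0],"turn":0},{"travel":[-0.09,-0.22,0],"turn":0},{"travel":[-0.09,-0.22,0],"turn":0},{"travel":[0,0,0],"turn":0}]'
python3 -c "
from h import *
go((540,-420,150),1.13);tilt()"
```

```text
t: 34.75
ee_pos: [526.8, -349.0, 129.4]
orientation: [-0.269, -3.016, -0.014]
ft_force: [0.0, 0.8, -0.1]
width: 88.1
pos [ 526.8 -349.   129.4] yaw 1.393 delta [-0.461 -1.351 -0.467]  turn 2.63 t 34.75
tool z [-0.1119  0.0194 -0.9935]
```

```bash
python3 -m crank '[{"travel":[-0.06,-0.17,-0.06],"turn":0},{"travel":[-0.06,-0.17,-0.06],"turn":0},{"travel":[-0.06,-0.17,-0.06],"turn":0},{"travel":[-0.06,-0.17,-0.06],"turn":0},{"travel":[-0.06,-0.17,-0.06],"turn":0},{"travel":[-0.06,-0.17,-0.06],"turn":0},{"travel":[-0.06,-0.17,-0.06],"turn":0},{"travel":[0,0,-0.05],"turn":0.4},{"travel":[0,0,0],"turn":0.4},{"travel":[0,0,0],"turn":0.4},{"travel":[0,0,0],"turn":0.4},{"travel":[0,0,0],"turn":0.4},{"travel":[0,0,0],"turn":0.4},{"travel":[0,0,0],"turn":0.2},{"travel":[0,0,0],"turn":0},{"travel":[0,0,0],"turn":0}]'
python3 -c "
from h import *
c,im=shot('w16');print(c['rvec'],c['tvec'])
cv2.imwrite('pics/side16.png',imaging.get_image('side'))
go((540,-420,150),1.13);tilt()"
```

```text
t: 36.35
ee_pos: [541.3, -421.3, 153.7]
orientation: [-0.673, -2.953, 0.01]
ft_force: [-0.0, 0.8, -0.2]
width: 87.6
[-2.52497162 -1.59633144 -0.0883835 ] [ 151.50831236 -653.96962673  198.38081482]
pos [ 541.2 -421.3  153.7] yaw 1.124 delta [0.025 0.015 0.076]  turn -0.06 t 36.45
tool z [-0.111   0.0187 -0.9936]
```

View pics/w16.png

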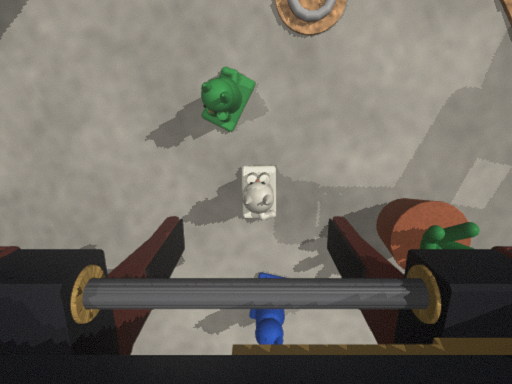

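View pics/side16.png

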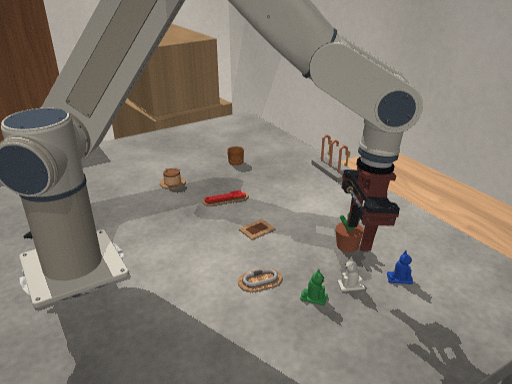

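```bash
python3 - <<'E'
from h import *
im=cv2.imread('pics/w16.png')
cv2.imwrite('pics/w16c.png',cv2.resize(im[150:235,220:300],None,fx=7,fy=7,interpolation=cv2.INTER_CUBIC))
H,S,V=cv2.split(cv2.cvtColor(im,cv2.COLOR_BGR2HSV))
m=((S<22)&(V>150)).astype(np.uint8); m[:158]=0;m[225:]=0;m[:,:235]=0;m[:,:][:,285:]=0
b=blob(m,(259,192),20); print(b.sum(),cv2.boundingRect(b),shape('wrist',b,8))
E
```

```text
21 (248, 176, 8, 4) (array([ 519.1, -419.8]), array([ 519. , -420.2]), array([3.1, 7.3]), 0.962)
```

View pics/w16c.png

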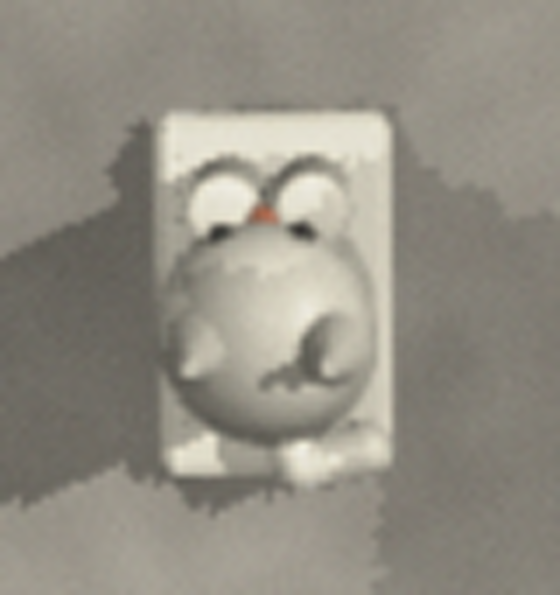

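```bash
python3 - <<'E'
from h import *
w=cast('wrist',[(242.3,165.6),(276,165.6),(276,217.5),(243.6,217.8)],8)[:,:2]; print(w.round(1))
for i in range(4): print(np.linalg.norm(w[i]-w[(i+1)%4]).round(1),end=' ')
c=w.mean(0); print('c',c.round(1),'yaw',np.arctan2(*(w[2]-w[1])[::-1]),np.arctan2(*(w[3]-w[0])[::-1]))
go((*c,85),1.124)
E
```

```text
[[ 503.8 -423.4]
 [ 518.7 -391.9]
 [ 568.7 -415.1]
 [ 554.4 -446.5]]
34.8 55.1 34.5 55.7 c [ 536.4 -419.2] yaw -0.4344792571610408 -0.42829662121709
pos [ 541.2 -421.3  153.7] yaw 1.124 delta [-0.044  0.038  1.376]  turn 0.00 t 36.45
```

```bash
python3 -m crank '[{"travel":[0,0.04,0.1],"turn":-0.1},{"travel":[-0.02,0,0.2],"turn":0},{"travel":[-0.03,0,0.2],"turn":0},{"travel":[-0.03,0,0.2],"turn":0},{"travel":[-0.03,0,0.2],"turn":0},{"travel":[-0.03,0,0.2],"turn":0},{"travel":[0,0,0.1],"turn":0},{"travel":[0,0,0],"turn":0},{"travel":[0,0,0],"turn":0}]'
python3 -c "
from h import *
go((537.3,-419,31),1.137);tilt()"
```

```text
t: 37.35
ee_pos: [540.8, -420.5, 85.6]
orientation: [-0.655, -2.954, 0.007]
ft_force: [-0.5, -0.4, 0.4]
width: 87.8
pos [ 540.8 -420.5   85.6] yaw 1.136 delta [-0.046  0.028  1.094]  turn -0.01 t 37.35
tool z [-0.1137  0.0208 -0.9933]
```

```bash
python3 -m crank '[{"travel":[-0.03,0.03,0.15],"turn":0},{"travel":[-0.02,0,0.2],"turn":0},{"travel":[0,0,0.2],"turn":0},{"travel":[0,0,0.15],"turn":0},{"travel":[0,0,0.1],"turn":0},{"travel":[0,0,0],"turn":0},{"travel":[0,0,0],"turn":0}]'
python3 -c "
from h import *
shot('w17')
go((537.3,-419,31),1.137);tilt()"
```

```text
t: 38.05
ee_pos: [539.4, -419.4, 42.5]
orientation: [-0.655, -2.955, 0.007]
ft_force: [0.4, -0.0, 0.5]
width: 87.5
pos [ 539.3 -419.4   42.6] yaw 1.136 delta [ 0.014 -0.002  0.235]  turn -0.01 t 38.1
tool z [-0.1129  0.0202 -0.9934]
```

View pics/w17.png

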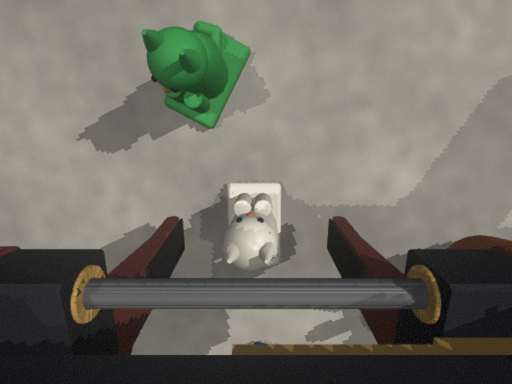

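```bash
python3 - <<'E'
from h import *
w=cast('wrist',[(228,183),(281,183)],8)[:,:2]; e=w.mean(0); n=np.array([np.cos(-.431),np.sin(-.431)])
print(w.round(1),np.linalg.norm(w[0]-w[1]),'centre',e+28*n)
E
```

```text
[[ 503.9 -423.9]
 [ 518.3 -392.3]] 34.70378543869648 centre [ 536.55055595 -419.7870941 ]
```

```bash
python3 -m crank '[{"travel":[0.025,0,0.1],"turn":0},{"travel":[0,0,0.1],"turn":0},{"travel":[0,0,0.03],"turn":0},{"travel":[0,0,0],"turn":0},{"travel":[0,0,0],"turn":0}]'
python3 -c "
from h import *
go((536.8,-419.4,31),1.137);tilt()"
```

```text
t: 38.6
ee_pos: [537.2, -419.0, 31.3]
orientation: [-0.655, -2.956, 0.008]
ft_force: [-0.6, 1.0, 0.4]
width: 87.9
pos [ 537.2 -419.    31.3] yaw 1.136 delta [ 0.003 -0.01   0.006]  turn -0.01 t 38.6
tool z [-0.1116  0.0192 -0.9936]
```

```bash
python3 -m crank '[{"travel":[0,0,0],"turn":0},{"travel":[0,0,0],"turn":0},{"travel":[0,0,0],"turn":0},{"travel":[0,0,0],"turn":0},{"travel":[0,0,0],"turn":0},{"travel":[0,0,0],"turn":0},{"travel":[0,0,0],"turn":0},{"travel":[0,0,0],"turn":0},{"travel":[0,0,0],"turn":0},{"travel":[0,0,0],"turn":0},{"travel":[0,0,0],"turn":0},{"travel":[0,0,0],"turn":0}]' -1
python3 -m crank '[{"travel":[0,0,-0.1],"turn":0},{"travel":[0,0,-0.15],"turn":0},{"travel":[0,0,-0.2],"turn":0},{"travel":[0,0,-0.2],"turn":0},{"travel":[0,0,-0.2],"turn":0},{"travel":[0,0,-0.1],"turn":0},{"travel":[0,0,0],"turn":0},{"travel":[0,0,0],"turn":0}]'
python3 -c "
from h import *
shot('w18')
cv2.imwrite('pics/side18.png',cv2.resize(imaging.get_image('side')[180:320,260:460],None,fx=3,fy=3))
go((472.3,-102.9,100),1.663);tilt()"
```

```text
t: 39.8
ee_pos: [537.6, -419.4, 32.0]
orientation: [-0.655, -2.957, 0.009]
ft_force: [-0.0, -0.6, 0.6]
width: 29.7
t: 40.6
ee_pos: [543.7, -420.3, 84.3]
orientation: [-0.656, -2.959, 0.009]
ft_force: [-0.6, 1.1, -1.9]
width: 29.6
pos [ 543.5 -420.2   83.9] yaw 1.136 delta [ 3.993  5.145 -0.047]  turn -5.27 t 40.7
tool z [-0.1101  0.0183 -0.9937]
```

View pics/w18.png

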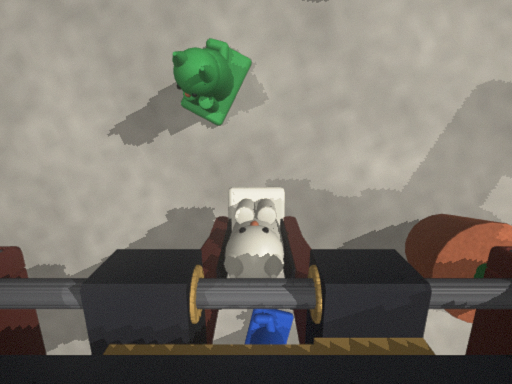

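View pics/side18.png

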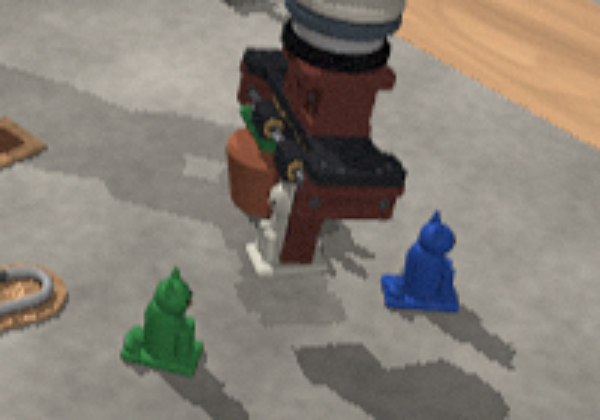

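```bash
python3 -m crank '[{"travel":[0.05,0.07,-0.05],"turn":0},{"travel":[0.1,0.13,-0.05],"turn":0},{"travel":[0.12,0.16,-0.05],"turn":0},{"travel":[0.12,0.16,-0.05],"turn":0},{"travel":[0.12,0.16,-0.02],"turn":0},{"travel":[0.12,0.16,0],"turn":0},{"travel":[0.12,0.16,0],"turn":0},{"travel":[0.12,0.16,0],"turn":0},{"travel":[0.12,0.16,0],"turn":0},{"travel":[0.12,0.16,0],"turn":0},{"travel":[0.12,0.16,0],"turn":0},{"travel":[0.12,0.16,0],"turn":0},{"travel":[0.12,0.16,0],"turn":0},{"travel":[0.12,0.16,0],"turn":0},{"travel":[0.12,0.16,0],"turn":0},{"travel":[0.12,0.16,0],"turn":0},{"travel":[0.12,0.16,0],"turn":0},{"travel":[0.1,0.13,0],"turn":0},{"travel":[0.05,0.07,0],"turn":0},{"travel":[0,0,0],"turn":0}]'
python3 -c "
from h import *
go((472.3,-102.9,100),1.663);tilt()"
```

```text
t: 42.7
ee_pos: [504.8, -232.0, 102.7]
orientation: [-0.653, -2.956, 0.007]
ft_force: [0.6, -0.7, -1.8]
width: 29.2
pos [ 504.8 -232.   102.7] yaw 1.138 delta [1.665 2.071 0.178]  turn -5.25 t 42.7
tool z [-0.1123  0.0199 -0.9935]
```

```bash
python3 -m crank '[{"travel":[0.06,0.08,0],"turn":0},{"travel":[0.12,0.15,0],"turn":0},{"travel":[0.12,0.15,0.01],"turn":0},{"travel":[0.12,0.15,0.01],"turn":0},{"travel":[0.12,0.15,0.01],"turn":0},{"travel":[0.12,0.15,0.01],"turn":0},{"travel":[0.12,0.15,0.01],"turn":0},{"travel":[0.12,0.15,0.01],"turn":0},{"travel":[0.12,0.15,0.01],"turn":0},{"travel":[0.12,0.15,0.01],"turn":0},{"travel":[0.08,0.1,0],"turn":0},{"travel":[0.05,0.05,0],"turn":0},{"travel":[0,0,0],"turn":0}]'
python3 -m crank '[{"travel":[0,0,0],"turn":-0.3},{"travel":[0,0,0],"turn":-0.4},{"travel":[0,0,0],"turn":-0.4},{"travel":[0,0,0],"turn":-0.4},{"travel":[0,0,0],"turn":-0.4},{"travel":[0,0,0],"turn":-0.4},{"travel":[0,0,0],"turn":-0.4},{"travel":[0,0,0],"turn":-0.4},{"travel":[0,0,0],"turn":-0.4},{"travel":[0,0,0],"turn":-0.4},{"travel":[0,0,0],"turn":-0.4},{"travel":[0,0,0],"turn":-0.4},{"travel":[0,0,0],"turn":-0.4},{"travel":[0,0,0],"turn":0},{"travel":[0,0,0],"turn":0}]'
python3 -c "
from h import *
shot('w19')
cv2.imwrite('pics/side19.png',cv2.resize(imaging.get_image('side')[120:260,180:340],None,fx=4,fy=4))
go((472.3,-102.9,60),1.663);tilt()"
```

```text
t: 44.0
ee_pos: [478.3, -124.9, 103.6]
orientation: [-0.653, -2.957, 0.008]
ft_force: [-0.3, 0.5, -1.5]
width: 28.9
t: 45.5
ee_pos: [480.9, -130.7, 103.6]
orientation: [0.165, -3.03, -0.037]
ft_force: [-0.8, 1.6, -1.4]
width: 29.3
pos [ 480.9 -130.6  103.7] yaw 1.678 delta [0.018 0.544 0.897]  turn 0.15 t 45.6
tool z [-0.1079  0.0182 -0.994 ]
```

View pics/w19.png

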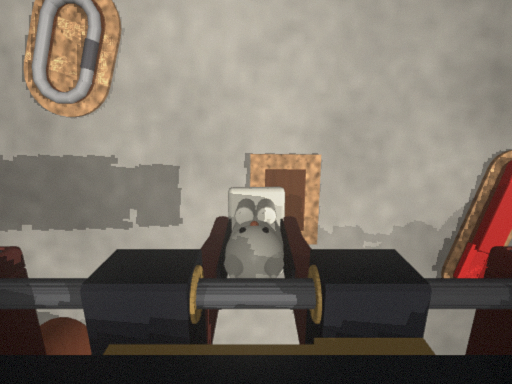

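View pics/side19.png

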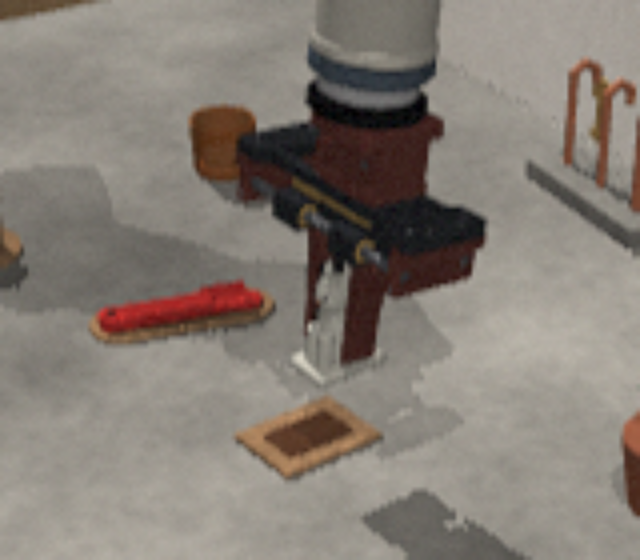

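```bash
cat >> h.py <<'E'
def catbase():
    R1=cv2.Rodrigues(np.array([-0.655,-2.957,0.009]))[0]; rel=R1.T@(np.array([536.6,-419.5,0])-np.array([537.6,-419.4,32.0]))
    o,R,a=tool(); up=R@R1.T@np.array([0,0,1.]); b=o['ee_pos']+R@rel
    x=R@R1.T@np.array([np.cos(-.431),np.sin(-.431),0])
    print('base',b.round(1),'up',up.round(3),'yaw',np.arctan2(x[1],x[0]).round(3)); d=R.T@(np.array([472.3,-102.9,b[2]])-b)/50; print('needed horiz',d.round(3),'base height over pad',b[2]-4)
E
python3 - <<'E'
from h import *
catbase()
E
```

```text
base [ 480.  -129.3   71.7] up [ 0.003 -0.06   0.998] yaw 0.11
needed horiz [0.095 0.542 0.026] base height over pad 67.68960863741592
```

```bash
python3 -m crank '[{"travel":[0.02,0.1,0.05],"turn":0.05},{"travel":[0.02,0.14,0.1],"turn":0.1},{"travel":[0.02,0.14,0.15],"turn":0},{"travel":[0.02,0.1,0.15],"turn":0},{"travel":[0.01,0.04,0.15],"turn":0},{"travel":[0,0,0.1],"turn":0},{"travel":[0,0,0],"turn":0},{"travel":[0,0,0],"turn":0}]'
python3 -c "
from h import *
shot('w20')
catbase();go((472.3,-102.9,60),1.663);tilt()"
```

```text
t: 46.4
ee_pos: [468.3, -101.5, 66.3]
orientation: [0.14, -3.029, -0.036]
ft_force: [-0.2, -0.6, -1.2]
width: 29.3
base [ 467.4 -100.3   34.3] up [ 0.004 -0.059  0.998] yaw 0.094
needed horiz [-0.092 -0.061 -0.012] base height over pad 30.344282592977862
pos [ 468.3 -101.6   66.3] yaw 1.662 delta [-0.089 -0.038  0.116]  turn -0.01 t 46.45
tool z [-0.1098  0.0186 -0.9938]
```

View pics/w20.png

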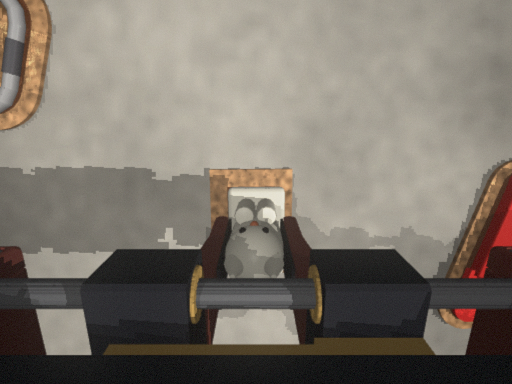

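```bash
python3 -m crank '[{"travel":[-0.04,-0.03,0.08],"turn":0},{"travel":[-0.05,-0.03,0.12],"turn":0},{"travel":[-0.04,0,0.12],"turn":0},{"travel":[0,0,0.06],"turn":0},{"travel":[0,0,0],"turn":0},{"travel":[0,0,0],"turn":0}]'
python3 -c "
from h import *
catbase()"
```

```text
t: 47.05
ee_pos: [474.3, -104.5, 45.2]
orientation: [0.139, -3.031, -0.035]
ft_force: [-0.0, 0.1, -0.9]
width: 29.2
base [ 473.4 -103.3   13.2] up [ 0.003 -0.058  0.998] yaw 0.093
needed horiz [0.022 0.009 0.003] base height over pad 9.225224514610062
```

```bash
python3 -m crank '[{"travel":[0,0,0.08],"turn":0},{"travel":[0,0,0.05],"turn":0},{"travel":[0,0,0],"turn":0},{"travel":[0,0,0],"turn":0}]'
python3 -c "
from h import *
shot('w21')
catbase()"
```

```text
t: 47.45
ee_pos: [473.5, -104.4, 38.4]
orientation: [0.139, -3.031, -0.035]
ft_force: [0.7, 0.3, -1.6]
width: 29.4
base [ 472.7 -103.1    6.5] up [ 0.002 -0.058  0.998] yaw 0.093
needed horiz [0.007 0.005 0.001] base height over pad 2.462650580677348
```

View pics/w21.png

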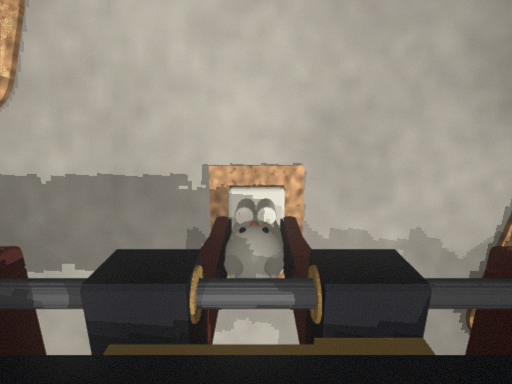

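```bash
python3 -m crank '[{"travel":[0,0,0.035],"turn":0},{"travel":[0,0,0],"turn":0},{"travel":[0,0,0],"turn":0}]'
python3 -c "
from h import *
catbase()"
```

```text
t: 47.8
ee_pos: [473.7, -104.4, 36.8]
orientation: [0.139, -3.032, -0.035]
ft_force: [0.5, -0.3, -1.2]
width: 29.3
base [ 472.8 -103.1    4.8] up [ 0.002 -0.058  0.998] yaw 0.093
needed horiz [0.009 0.005 0.001] base height over pad 0.8420577032337455
```

```bash
python3 -m crank '[{"travel":[0,0,0],"turn":0},{"travel":[0,0,0],"turn":0},{"travel":[0,0,0],"turn":0},{"travel":[0,0,0],"turn":0},{"travel":[0,0,0],"turn":0},{"travel":[0,0,0],"turn":0},{"travel":[0,0,0],"turn":0},{"travel":[0,0,0],"turn":0},{"travel":[0,0,0],"turn":0},{"travel":[0,0,0],"turn":0}]' 1
python3 -c "
from h import *
shot('w22');go((473,-103,130))"
```

```text
t: 48.8
ee_pos: [474.1, -104.5, 37.3]
orientation: [0.139, -3.033, -0.034]
ft_force: [0.5, 0.1, 0.8]
width: 87.5
pos [ 474.1 -104.5   37.3] yaw 1.661 delta [ 0.212  0.083 -1.84 ]  t 48.85
```

View pics/w22.png

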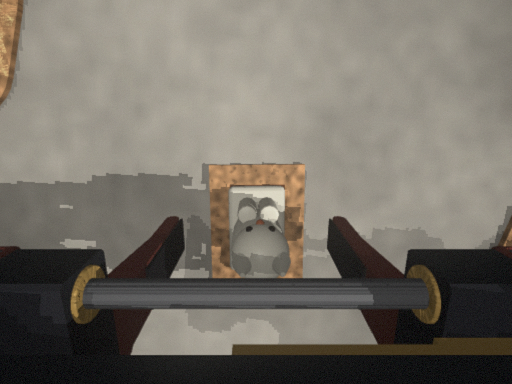

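The cat stands released at (258,225) with both fingers clear of it. I'll lift away slowly.

```bash
python3 -m crank '[{"travel":[0,0,-0.1],"turn":0},{"travel":[0,0,-0.15],"turn":0},{"travel":[0,0,-0.2],"turn":0},{"travel":[0,0,-0.2],"turn":0},{"travel":[0,0,-0.2],"turn":0},{"travel":[0,0,-0.2],"turn":0},{"travel":[0,0,-0.2],"turn":0},{"travel":[0,0,-0.2],"turn":0},{"travel":[0,0,-0.2],"turn":0},{"travel":[0,0,-0.2],"turn":0},{"travel":[0,0,-0.2],"turn":0},{"travel":[0,0,-0.2],"turn":0},{"travel":[0,0,-0.2],"turn":0},{"travel":[0,0,0],"turn":0},{"travel":[0,0,0],"turn":0},{"travel":[0,0,0],"turn":0}]'
python3 - <<'E'
from h import *
c,im=shot('w23'); v=cv2.resize(im[100:290,160:350],None,fx=3,fy=3); cv2.imwrite('pics/w23c.png',v)
b=blob(mk(im,'cork'),(256,190),60); print(shape('wrist',b,4,c)); go((0,0,0))
s=imaging.get_image('scene'); cv2.imwrite('pics/s23.png',s); cv2.imwrite('pics/side23.png',imaging.get_image('side'))
cv2.imwrite('pics/s23c.png',cv2.resize(s[140:260,60:430],None,fx=2,fy=2,interpolation=cv2.INTER_CUBIC))
E
```

```text
t: 50.45
ee_pos: [488.7, -107.0, 171.7]
orientation: [0.139, -3.035, -0.033]
ft_force: [0.4, -0.0, 0.7]
width: 88.1
(array([ 472.5, -102.8]), array([ 472.9, -102.7]), array([61.7, 81.1]), 0.082)
pos [ 488.6 -106.9  171.6] yaw 1.661 delta [9.131 2.919 4.466]  t 50.5
```

View pics/w23c.png

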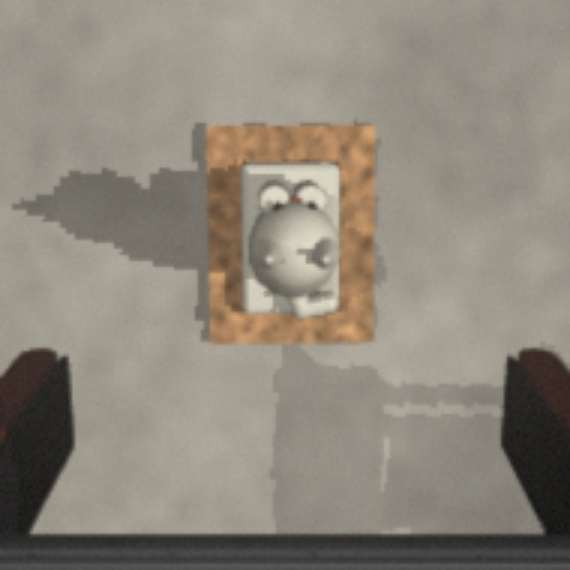

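View pics/s23c.png

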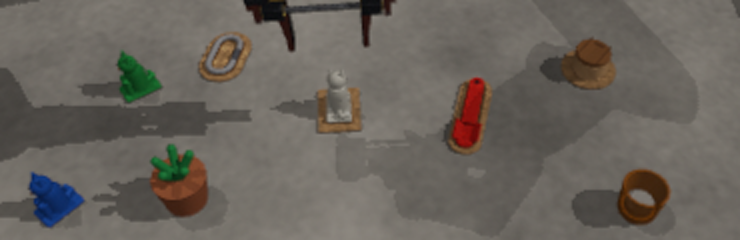

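View pics/side23.png

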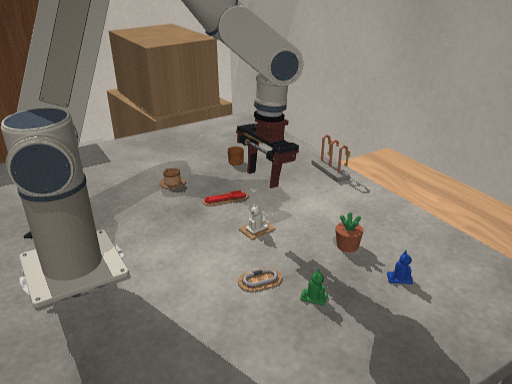

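The cat's plinth, at (257,179) in the full frame, is centred on its pad. All four things rest in place, and the jar and pot look unmoved. Handing in.

```bash
python3 -c "
from workcell import workorder
print(workorder.close_job())"
```

```text
the job is handed in; nothing more can be done
None
```

I put the horn, carabiner and box on their pads in that order, set the white cat down last, then lifted clear and handed the job in at about 50 s of the 122 s allowed. The hand-in gives no verdict, so what follows rests on my own checks.

Last checks with the wrist camera:

| Thing | Offset from pad centre | Angle against pad |
|---|---|---|
| Carabiner | about 1 mm | 0.005 rad |
| Round box | about 1 mm | does not matter |
| Shoe horn | about 1–2 mm | under 0.01 rad |
| Cat | about 1–2 mm, upright | plinth parallel to pad by eye |

In the final scene and side pictures all four things stand on their own pads with the gripper clear, and the jar and pot stand where they were by eye; I did not measure their shift.

Two things disagreed or drifted:
- **Camera disagreement:** the scene and side cameras differed by 4–5 mm on the pads. I relied on close wrist-camera views, which mostly agreed with the scene camera.
- **Tool tilt:** fast moves tilted the tool by up to 0.11 rad, and I could not correct that with the move command. I moved slowly from then on. The cat was tilted about 0.06 rad in the gripper when lowered, and looked level once released.

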